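# Put the cup away in the damp box and press the lid home

### The job

Put the freshly trimmed clay cup away in the damp box: lift it off the banding wheel, keep it upright, and stand it on the plaster slab inside the open box. Then lay the lid squarely over the box and press it down at both ends until all its catches have snapped and it sits fully home and level all round. Leave everything else on the table where it stands.

Things in the scene. Friction and masses are not known exactly. Their poses are not given: they have to be found in the camera images.
- cup_mid (a point): Small brown clay cup without a handle, stiff (leather-hard), 55 mm tall, outside diameter 42 mm at the foot, 53 mm half-way up and 55 mm at the rim, wall 4.5 mm, about 110 g. It stands upright, mouth up, somewhere on the disc of the banding wheel. This point is on its axis half-way up, 27.5 mm above its foot; its z axis points out of the mouth.
- wheel: Banding wheel (bench turntable), dark iron, fixed to the table: flared foot 124 mm across, column, and a disc 180 mm across that turns freely about the vertical. Origin on its axis at table level; the disc's top is 92 mm above the table.
- damp_box: Damp box: open pale grey plastic tub, fixed to the table, outside 188 mm (its x) by 138 mm (its y), walls 4 mm. Inside 180 x 130 mm with a white plaster slab to stand things on, its top 18 mm above the table. Four sprung catches, two outside each long wall at 70 mm either side of the middle, just under the rim, 4 mm proud of the wall. Origin under its centre at table level.
- box_mouth (a point): Centre of the damp box's mouth, level with the rim, 85 mm above the table and 67 mm above the slab; x along the box's length, z up.
- lid_handle (a point): Centre of the grip bar on the damp box's blue-green lid (160 g), which lies right way up on the table. Lid 203 (its x) x 153 mm (y) over the skirt. Bar 70 mm long (x), 14 wide (y), 28 tall, on the lid's middle; this point is 14 mm above the lid's flat top, 33 mm above the skirt's lower edge. The skirt goes 15 mm down outside the box with 1.5 mm play each side, rounded lead-in; either way round.
- lid_end_a (a point): Where to press on one end of the lid: on its flat top, on the centre line, 80 mm along the lid's +x from the middle, on a paler flat 28 x 70 mm. Laid on the box, the flat top rests on the catches about 12 mm above the rim; fully home it is 4 mm above the rim and stays down. 8 to 15 N on an end snaps its two catches and that end drops about 8 mm; then the other end wants the same.
- lid_end_b (a point): The same place on the other end of the lid, 80 mm along the lid's -x.
- batten: Bystander: wooden paddling batten 170 x 46 x 26 mm, clay on one end. Origin under its centre.
- modelling_tool: Bystander: boxwood modelling tool, 190 mm long, 13 mm thick. Origin under its centre.
- loop_tool: Bystander: loop tool with wooden handle, 190 mm long, 12 mm thick. Origin under its centre.
- glazed_beaker: Bystander: blue glazed beaker, 77 mm across, 85 mm tall. Origin under its centre.
- wood_rib: Bystander: flat wooden rib 86 x 48 x 6 mm. Origin under its centre.
Not all that is in view belongs to the job. Leave any red look-alike of the damp_box alone.

How it is judged:
By the outcome, as a careful person would: the job done as asked, in the order asked, and still so for the second after the job is handed in, with the robot touching nothing.
It also fails if it takes over 72 s, if anything falls off the work surface, if the arm or the gripper's body presses on something with over 40 N, if the wrist force passes 120 N, or if a joint passes its speed limit or range.

### The arm

A 7-joint arm with a two-finger parallel gripper is mounted at the origin on the work surface. World frame = base frame: x ahead of the robot, y to its left, z up, the work surface at z = 0. Lengths are in m, angles in degrees, forces in N, time in s.
With the tool pointing down it reaches from about 0.4 to 0.85 m from the base axis. Payload 4.5 kg.
Tool frame: the origin (TCP) lies between the finger pads; the fingertips stand 25 mm ahead of it and the grasp point (between the pads) lies 6 mm ahead of it; z points along the fingers, x is the direction in which the jaws open and shut, and the axes are right-handed (so a half turn about z gives the same grasp; the last joint's range is limited). The gripper opens to 85 mm and grips with 20 to 120 N. Pads are 22 mm wide; open, the fingers measure 114 mm over their backs; the gripper's body (76 mm by 85 mm) begins 54 mm behind the grasp point. The pads swing forward as they close: fully open they stand 13 mm farther back than shut.
Start: joints at [68.801, 39.483, -11.15, 89.685, 9.013, 51.709, -12.324], TCP at [0.246, -0.575, 0.231] pointing down, gripper open.
Joint ranges: [-172.22, 172.22], [-26.19, 119.32], [-84.43, 86.54], [7.71, 146.69], [-57.33, 237.33], [2.42, 119.75], [-152.13, 152.13]. Speed limits (degrees/s): [147.25, 147.25, 180, 180, 180, 180, 180].

### API

Orientations are given as a 3x3 rotation matrix whose columns are the frame's x, y, z axes.
In Python, from cell import arm, snapshot, camera_model gives the robot as it stands. The module is installed in compiled form; this text tells all that it offers.
- The arm moves only by the tool jog_arm, never from a script. Its argument "targets" is text: rows parted by semicolons, each of 5 numbers parted by spaces: the closure, from 0 (fully open) to 1 (shut), then the shift along the tool's x, y, z in mm, then the turn about the tool's z in degrees. A call has 1 to 12 rows; each row is the pose to reach, as a shift and turn from the pose commanded when the call began, along the tool's axes at that moment; what a row does not reach only later rows make up. A row lasts 1/8 s, in which the tool goes at most 62.5 mm and 10.7 degrees, less where a joint would pass 70% of its speed; a pose out of reach is approached as far as the arm can. A call with a gripper value outside its range is refused whole. The fingers move at their own pace and stop on an object; "grip_force" is the grip in N (left out, the last holds). Time passes only in rows, so rows that repeat a pose let the fingers close. It gives the time, the measured TCP pose, the force and the opening at its end, in the units of the state.
- arm.observe(): the state, without advancing time (a new reading comes with each control period).
- snapshot(name): name is "scene" or "top"; returns the picture (384x512x3 uint8, blue, green, red); there is no depth.
- camera_model(name): a dict with "intrinsics" (3x3 intrinsics, pixels), "R" (3x3) and "t" (3): a world point X has camera coordinates R X + t. Camera axes: x right, y down, z forward; pixel columns grow to the right and rows downward; lengths in m; the calibration is good to about 2 mm. A picture is of the moment at which its call begins. camera_model takes no time and is no camera call.
- arm.finish_job(): hands the job in, once; it reports no verdict.
The state is a dict: "t": time; "joint_pos": joint angles; "joint_vel": joint speeds; "effort": joint torques, N m; "eef_pos": TCP position; "tcp_rot": TCP orientation; "force": force on the tool from outside, world axes, zero at the start; "wrist_torque": the same for the moment, N m; "finger_gap": finger opening in m.
Only numpy, scipy, OpenCV 4.12 (cv2) and the standard library are available. Lean on these libraries where they do the work, as an engineer would, in place of code of your own. Each camera call takes 0.05 s, during which the arm holds its last target.

## Working session

There is one attempt and no reset: what is moved stays moved. The work goes in short steps, Python scripts to look and compute and a tool call to move; the robot and the scene stay as the last step left them, time stands still between calls to the robot, and variables do not carry over. Pictures are saved under pics/ and viewed, and the job is handed in when it is done.

Besides the shell and the picture viewer there is one more tool, called after "Call:" as name(argument=value, ...), one argument or row to a line, values as JSON. jog_arm: Moves the arm, as the interface text tells. Its arguments: {"type":"object","properties":{"targets":{"type":"string"},"grip_force":{"type":"number"}},"required":["targets"]}

```bash
mkdir -p pics
python3 - <<'E'
from cell import arm, snapshot, camera_model
import cv2,numpy as np
for n in("scene","top"):
    im=snapshot(n); cv2.imwrite(f"pics/{n}0.png",im); cv2.imwrite(f"pics/{n}0b.png",cv2.resize(im,(800,600),interpolation=cv2.INTER_CUBIC))
    m=camera_model(n); print(n,m)
print(arm.observe())
E
```

```text
scene {'intrinsics': array([[423.98506924,   0.        , 256.56164384],
       [  0.        , 423.98506924, 194.45622916],
       [  0.        ,   0.        ,   1.        ]]), 'R': array([[-0.7279805 ,  0.685399  , -0.01651076],
       [ 0.56857461,  0.59009114, -0.57316259],
       [-0.38310221, -0.42663879, -0.81927531]]), 't': array([ 0.34276935, -0.21889997,  1.31072094])}
top {'intrinsics': array([[488.80662171,   0.        , 258.32148089],
       [  0.        , 488.80662171, 191.65122415],
       [  0.        ,   0.        ,   1.        ]]), 'R': array([[-0.0174614 , -0.99980224, -0.00951781],
       [-0.99798296,  0.01800914, -0.06087434],
       [ 0.06103371,  0.00843566, -0.99810006]]), 't': array([0.01036714, 0.46684654, 1.57058115])}
{'t': 0.1, 'joint_pos': array([ 68.80117383,  39.52804721, -11.14598777,  89.74004475,
         9.01313367,  51.70952164, -12.32349561]), 'joint_vel': array([-0.05270719, -0.03390428,  0.03064457, -0.18898048, -0.05956317,
       -0.02579609,  0.00637939]), 'effort': array([-4.00183053e-03, -5.40605414e+01, -1.27127588e+00, -1.58985543e+01,
        9.53160168e-03,  4.36787304e-03, -8.23867481e-07]), 'eef_pos': array([ 0.24529606, -0.57420668,  0.22976294]), 'tcp_rot': array([[ 3.93005766e-01, -9.19535688e-01, -7.66238038e-04],
       [-9.19534499e-01, -3.93006494e-01,  1.48346794e-03],
       [-1.66523824e-03,  1.21570855e-04, -9.99998606e-01]]), 'force': array([ 0.40152218, -0.25157061,  0.56211926]), 'wrist_torque': array([-0.01428603,  0.02620106, -0.02121055]), 'finger_gap': 0.08563742137625288}
```

View pics/scene0b.png

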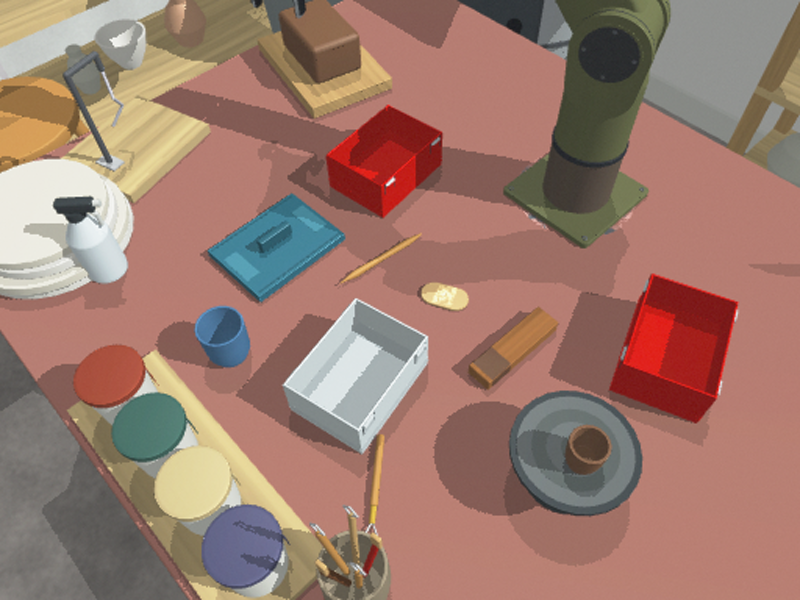

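View pics/top0b.png

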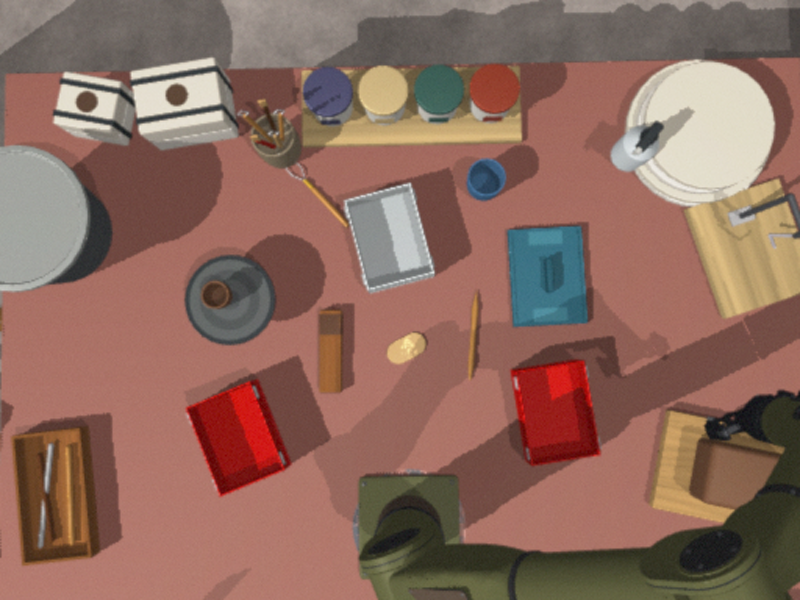

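The scene view shows the white-grey box near (357,375), the teal lid near (277,245) and the cup on the wheel at (588,450). In the top view these are at (390,237), (548,275) and (215,293). The red boxes are decoys.

```bash
cat > h.py <<'E'
import cv2,numpy as np
from cell import arm,snapshot,camera_model
def ray(n,uv,z):
    m=camera_model(n);K=m['intrinsics'];R=m['R'];t=m['t']
    uv=np.atleast_2d(np.asarray(uv,float)); d=np.c_[uv,np.ones(len(uv))]@np.linalg.inv(K).T@R
    c=-R.T@t; s=(z-c[2])/d[:,2]; return c+d*s[:,None]
def proj(n,X):
    m=camera_model(n); p=(np.atleast_2d(X)@m['R'].T+m['t'])@m['intrinsics'].T; return p[:,:2]/p[:,2:]
def rect(P):
    (c,s,a)=cv2.minAreaRect((P[:,:2]*1000).astype(np.float32)); return np.round(c,1),np.round(s,1),round(a,2)
def big(mask,roi):
    x0,y0,x1,y1=roi; m=np.zeros_like(mask); m[y0:y1,x0:x1]=mask[y0:y1,x0:x1]
    cs,_=cv2.findContours(m,cv2.RETR_EXTERNAL,cv2.CHAIN_APPROX_NONE); return max(cs,key=cv2.contourArea)[:,0,:]
E
python3 - <<'E'
from h import *
for n in("top","scene"):
    im=cv2.imread(f"pics/{n}0.png"); h=cv2.cvtColor(im,cv2.COLOR_BGR2HSV)
    teal=cv2.inRange(h,(88,120,50),(104,255,255))
    c=big(teal,(320,130,380,215) if n=="top" else (128,120,224,196)); 
    print(n,"lid",rect(ray(n,c,.019)),rect(ray(n,c,.012)))
    g=cv2.inRange(h,(0,0,100),(179,60,255))
    roi=(215,112,282,190) if n=="top" else (178,188,280,292)
    c=big(g,roi); print("box",len(c),rect(ray(n,c,.085)))
    b=cv2.inRange(h,(0,70,20),(25,255,200)); roi=(125,175,150,202) if n=="top" else (355,265,398,308)
    c=big(b,roi); print("cup",cv2.boundingRect(c),cv2.fitEllipse(c),ray(n,[cv2.fitEllipse(c)[0]],.147))
    dk=cv2.inRange(h,(85,0,20),(130,120,140)); roi=(110,155,185,225) if n=="top" else (320,245,415,335)
    c=big(cv2.morphologyEx(dk,cv2.MORPH_OPEN,np.ones((3,3))),roi); e=cv2.fitEllipse(cv2.convexHull(c)); print("disc",e,ray(n,[e[0]],.09))
    x=im.copy()
    s=[]
    for roi in ([(110,155,185,225),(210,105,290,195),(320,130,385,215)] if n=="top" else [(350,255,400,310),(170,180,280,292),(128,115,224,196)]):
        s.append(cv2.resize(x[roi[1]:roi[3],roi[0]:roi[2]],(266,300),interpolation=cv2.INTER_NEAREST))
    cv2.imwrite(f"pics/crop_{n}.png",np.hstack(s))
E
```

```text
top lid (array([ 511.9, -294.7]), array([198.5, 149.8]), 2.07) (array([ 512.6, -296. ]), array([199.4, 150.4]), 2.07)
box 201 (array([587.7,  29.2]), array([196.9, 147.6]), 14.07)
cup (129, 180, 20, 18) ((138.02389526367188, 188.27935791015625), (16.979448318481445, 19.449235916137695), 103.7081069946289) [[0.47536595 0.35904287 0.147     ]]
disc ((171.505859375, 182.4768829345703), (3.947467565536499, 10.7664155960083), 160.2436981201172) [[0.49562671 0.26967856 0.09      ]]
scene lid (array([ 511.5, -291.6]), array([204.6, 161.6]), 2.0) (array([ 508.8, -297.2]), array([206.1, 162.8]), 2.0)
box 237 (array([598.4,  43.1]), array([214.7, 164.6]), 13.68)
cup (362, 272, 29, 32) ((375.6582336425781, 287.19281005859375), (27.243974685668945, 31.382078170776367), 25.621593475341797) [[0.48231381 0.36413839 0.147     ]]
disc ((367.83038330078125, 289.7677307128906), (76.42410278320312, 87.28348541259766), 122.0843734741211) [[0.47123011 0.34992136 0.09      ]]
```

Run:
```python
import cv2,numpy as np
a=cv2.imread("pics/crop_top.png");b=cv2.imread("pics/crop_scene.png");cv2.imwrite("pics/crops.png",np.vstack([a,b])[:600])
```

```text
(no output)
```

View pics/crops.png

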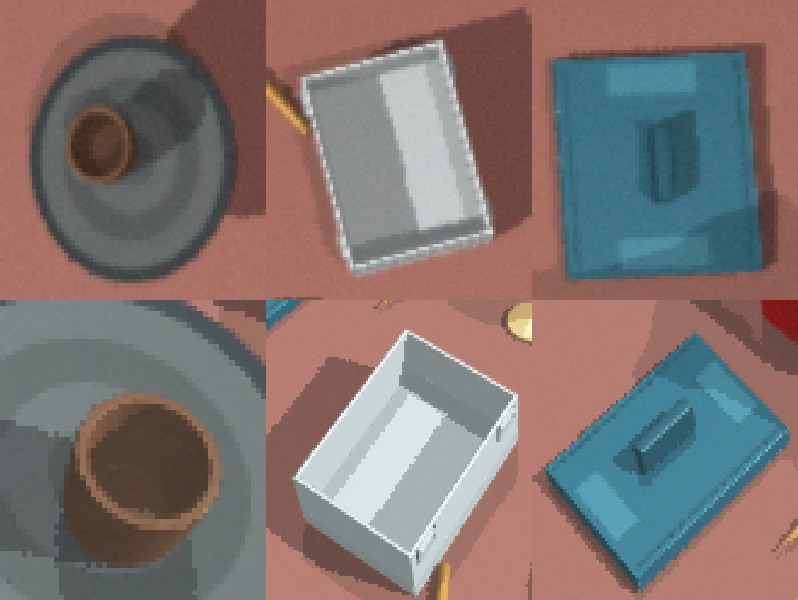

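Run:
```python
from h import *
print("cup scene rim",ray("scene",[(377.1,284.4)],.147),"top",ray("top",[(138,188.3)],.147))
t=cv2.imread("pics/top0.png");s=cv2.imread("pics/scene0.png")
for n,im,roi in(("top",t,(212,108,284,192)),("scene",s,(176,186,282,292))):
    h=cv2.cvtColor(im,cv2.COLOR_BGR2HSV)
    for v in (175,195,210):
        m=cv2.inRange(h,(0,0,v),(179,45,255)); z=np.zeros_like(m); z[roi[1]:roi[3],roi[0]:roi[2]]=m[roi[1]:roi[3],roi[0]:roi[2]]
        p=np.argwhere(z)[:,::-1]; print(n,v,len(p),rect(ray(n,p,.085)))
q={"top":[(220.2,128.1),(263.2,117.3),(278.3,176.1),(236.2,184.5)],"scene":[(228.3,191.6),(274.2,215.8),(231.6,274.4),(182,246.4)]}
for n in q:
    P=ray(n,np.array(q[n])-.5,.085); print(n,np.round(P*1000,1).tolist(),P.mean(0)*1000)
# lid handle bar & pale patches
for n,im,roi in(("top",t,(320,130,385,215)),("scene",s,(128,115,224,196))):
    h=cv2.cvtColor(im,cv2.COLOR_BGR2HSV); sub=h[roi[1]:roi[3],roi[0]:roi[2]]
    m=cv2.inRange(sub,(88,60,130),(104,255,255)); k,l,st,ce=cv2.connectedComponentsWithStats(m)
    for i in range(1,k):
        if st[i,4]>20: print(n,st[i],ray(n,[ce[i]+np.array(roi[:2])],.019)[0]*1000)
```

```text
cup scene rim [[0.47545536 0.36245886 0.147     ]] top [[0.47530561 0.35911435 0.147     ]]
top 175 968 (array([589.9,  31.4]), array([186., 140.]), 13.58)
top 195 744 (array([590.2,  31. ]), array([185.5, 138.1]), 13.62)
top 210 33 (array([590.5,  29.7]), array([185.3, 135. ]), 13.75)
scene 175 3859 (array([561.3,  34.4]), array([282.6, 162.4]), 13.79)
scene 195 2803 (array([560.5,  34. ]), array([280.7, 160.6]), 13.81)
scene 210 2270 (array([559.2,  33.9]), array([278.1, 160.3]), 13.8)
top [[665.3, 118.6, 85.0], [696.8, -16.3, 85.0], [511.4, -59.8, 85.0], [487.7, 71.2, 85.0]] [590.29233906  28.43761872  85.        ]
scene [[514.9, -56.9, 85.0], [482.1, 74.4, 85.0], [657.5, 118.1, 85.0], [694.4, -13.9, 85.0]] [587.22402126  30.42077832  85.        ]
top [   8   15   44   62 1719] [ 514.90460719 -288.5855033    19.        ]
scene [   5   11   87   64 2394] [ 517.58307209 -288.83950221   19.        ]
```

```bash
cat >> h.py <<'E'
def go(*tg):
    """tg: (x,y,z mm, yaw deg)"""
    o=arm.observe(); R=o['tcp_rot']; p=o['eef_pos']*1000; yaw=np.degrees(np.arctan2(R[1,0],R[0,0]))
    print("t",round(o['t'],2),"pos",np.round(p,1),"yaw",round(yaw,2),"tilt",np.round(R[:2,2],4),"F",np.round(o['force'],1),"gap",round(o['finger_gap']*1000,1))
    for x,y,z,w in tg:
        d=R.T@(np.array([x,y,z])-p); print("  ->",np.round(d,1),"turn",round(-((w-yaw+180)%360-180),1))
E
python3 -c "
from h import *
go((550,-150,270,13.7),(475.5,360.5,270,13.7))"
```

```text
t 0.1 pos [ 245.3 -574.2  229.8] yaw -66.86 tilt [-0.0008  0.0015] F [ 0.4 -0.3  0.6] gap 85.6
  -> [-270.4 -446.9  -39.8] turn -80.6
  -> [-769.1 -579.   -39. ] turn -80.6
```

Call:
jog_arm(
  targets="0 -270 -447 -40 -80.6;0 -270 -447 -40 -80.6;0 -270 -447 -40 -80.6;0 -270 -447 -40 -80.6;0 -270 -447 -40 -80.6;0 -270 -447 -40 -80.6;0 -270 -447 -40 -80.6;0 -270 -447 -40 -80.6;0 -270 -447 -40 -80.6;0 -270 -447 -40 -80.6;0 -270 -447 -40 -80.6;0 -270 -447 -40 -80.6",
  grip_force=25,
)

```text
t: 1.6
eef_pos: [0.5494, -0.1529, 0.2702]
tcp_rot: [[0.972, 0.234, -0.001], [0.234, -0.972, -0.001], [-0.002, 0.001, -1.0]]
force: [0.9, -0.7, -0.2]
finger_gap: 0.0852
```

```bash
python3 -c "
from h import *
go((560,-0,270,13.7),(475.5,360.5,240,13.7))"
```

```text
t 1.6 pos [ 549.4 -152.9  270.2] yaw 13.56 tilt [-0.0013 -0.0012] F [ 0.9 -0.7 -0.2] gap 85.2
  -> [  46.1 -146.2   -0. ] turn -0.1
  -> [  48.6 -516.5   29.7] turn -0.1
```

Call:
jog_arm(
  targets="0 48 -516 30 0;0 48 -516 30 0;0 48 -516 30 0;0 48 -516 30 0;0 48 -516 30 0;0 48 -516 30 0;0 48 -516 30 0;0 48 -516 30 0;0 48 -516 30 0;0 48 -516 30 0;0 48 -516 30 0;0 48 -516 30 0",
)

```text
t: 3.1
eef_pos: [0.4759, 0.3592, 0.2405]
tcp_rot: [[0.972, 0.234, 0.001], [0.234, -0.972, -0.002], [0.0, 0.002, -1.0]]
force: [0.1, -0.1, -0.0]
finger_gap: 0.0853
```

Run:
```python
from h import *
a=snapshot("top");b=snapshot("scene")
o=arm.observe()
R=o['tcp_rot'];p=o['eef_pos']
for n,im in(("top",a),("scene",b)):
    for k in (0.,.0125):
        u=proj(n,p+R[:,2]*k)[0]; print(n,u)
    u=proj(n,p)[0].astype(int); c=im[max(0,u[1]-50):u[1]+50,max(0,u[0]-65):u[0]+65]; 
    cv2.imwrite(f"pics/c1{n}.png",cv2.resize(c,(390,300),interpolation=cv2.INTER_NEAREST)); print(n,"origin",u-[65,50])
cv2.imwrite("pics/c1.png",np.hstack([cv2.imread("pics/c1top.png"),cv2.imread("pics/c1scene.png")]))
go((475.5,360.5,125,13.7))
```

```text
top [129.04453081 185.98081029]
top [130.26348539 186.30089875]
top origin [ 64 135]
scene [387.14553578 263.18778893]
scene [385.55339501 266.14736623]
scene origin [322 213]
t 3.2 pos [475.5 360.2 240.6] yaw 13.6 tilt [ 0.0004 -0.0008] F [-1.3  0.   0. ] gap 85.7
  -> [ 1.000e-01 -4.000e-01  1.156e+02] turn -0.1
```

View pics/c1.png

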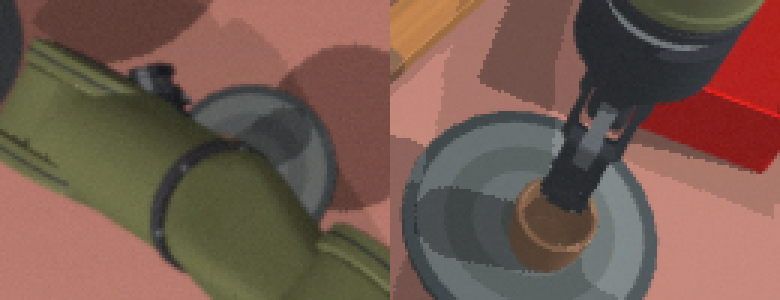

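The scene crop shows the open fingers directly above the cup mouth, at about (570,200). I'm descending and gripping.

Call:
jog_arm(
  targets="0 0 0 45 0;0 0 0 80 0;0 0 0 100 0;0 0 0 112 0;0 0 0 118 0;0 0 0 118 0;0.15 0 0 118 0;0.3 0 0 118 0;0.45 0 0 118 0;0.6 0 0 118 0;0.6 0 0 118 0;0.6 0 0 118 0",
  grip_force=25,
)

```text
t: 4.7
eef_pos: [0.475, 0.362, 0.1232]
tcp_rot: [[0.971, 0.237, 0.001], [0.237, -0.971, 0.0], [0.001, -0.0, -1.0]]
force: [-0.0, -1.6, 4.9]
finger_gap: 0.0525
```

Run:
```python
from h import *
b=snapshot("scene")
cv2.imwrite("pics/c2.png",cv2.resize(b[220:340,290:450],(800,600),interpolation=cv2.INTER_NEAREST))
go((475.5,360.5,122,13.7))
```

```text
t 4.75 pos [474.9 362.1 123.3] yaw 13.73 tilt [0.001  0.0005] F [-0.9 -2.2  5.4] gap 52.9
  -> [0.2 1.7 1.3] turn 0.0
```

View pics/c2.png

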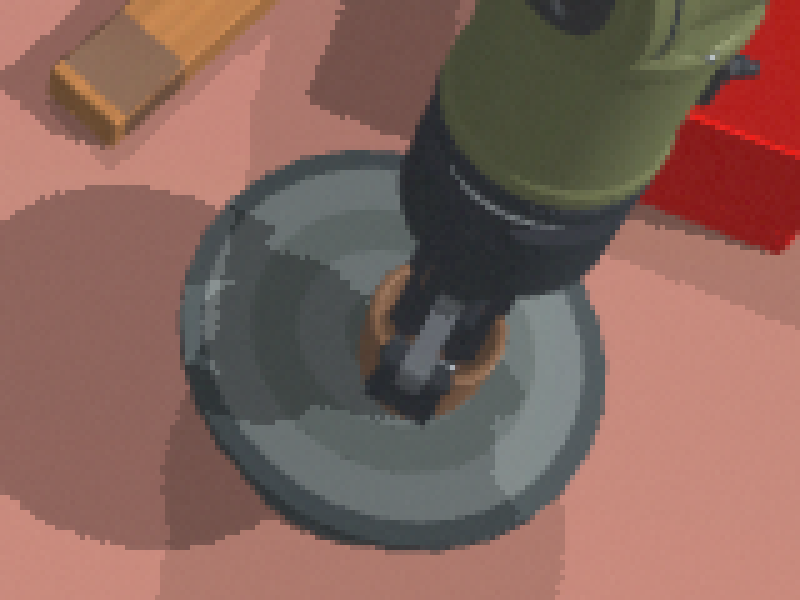

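Call:
jog_arm(
  targets="0.6 0 0 -5 0;0.6 0 0 -15 0;0.6 0 0 -35 0;0.6 0 0 -65 0;0.6 0 0 -95 0;0.6 0 0 -105 0;0.6 0 0 -105 0",
)

```text
t: 5.62
eef_pos: [0.4747, 0.3618, 0.2277]
tcp_rot: [[0.971, 0.237, 0.001], [0.237, -0.971, 0.0], [0.001, -0.0, -1.0]]
force: [-0.1, -0.3, -1.5]
finger_gap: 0.0527
```

Run:
```python
from h import *
go((589.5,30.5,228,13.7),(589.5,30.5,140,13.7))
```

```text
t 5.62 pos [474.7 361.8 227.7] yaw 13.73 tilt [0.0007 0.0003] F [-0.1 -0.3 -1.5] gap 52.7
  -> [ 3.280e+01  3.491e+02 -3.000e-01] turn 0.0
  -> [ 32.8 349.1  87.7] turn 0.0
```

Call:
jog_arm(
  targets="0.6 2 25 0 0;0.6 6 65 0 0;0.6 11 115 0 0;0.6 16 165 0 0;0.6 21 215 0 0;0.6 26 265 0 0;0.6 30 310 0 0;0.6 32 337 0 0;0.6 33 349 0 0;0.6 33 349 0 0;0.6 33 349 0 0",
)

```text
t: 7.0
eef_pos: [0.589, 0.0328, 0.2274]
tcp_rot: [[0.971, 0.24, -0.001], [0.24, -0.971, 0.001], [-0.0, -0.001, -1.0]]
force: [-0.1, 0.4, -1.1]
finger_gap: 0.0529
```

Run:
```python
from h import *
b=snapshot("scene")
cv2.imwrite("pics/c3.png",cv2.resize(b[140:300,140:353],(800,600),interpolation=cv2.INTER_NEAREST))
go((589.5,30.5,100,13.7),(589.5,30.5,51,13.7))
```

```text
t 7.05 pos [589.   32.8 227.5] yaw 13.91 tilt [-0.0004  0.0011] F [ 0.2  0.9 -1.4] gap 53.0
  -> [-1.000e-01  2.500e+00  1.275e+02] turn 0.2
  -> [-1.000e-01  2.500e+00  1.765e+02] turn 0.2
```

View pics/c3.png

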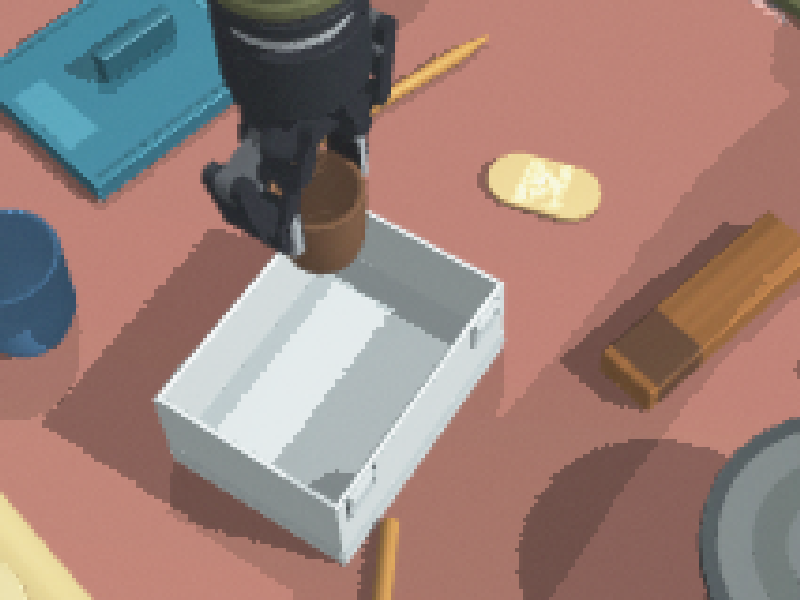

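The cup hangs upright between the fingers at about (335,215), over the box. I'm lowering it.

Call:
jog_arm(
  targets="0.6 0 2 35 0;0.6 0 2 75 0;0.6 0 2 115 0;0.6 0 2 145 0;0.6 0 2 162 0;0.6 0 2 170 0;0.6 0 2 174 0;0.6 0 2 174 0;0.6 0 2 174 0",
)

```text
t: 8.18
eef_pos: [0.5907, 0.0287, 0.0543]
tcp_rot: [[0.971, 0.237, 0.002], [0.237, -0.971, 0.0], [0.002, 0.0, -1.0]]
force: [-0.1, 0.6, -1.3]
finger_gap: 0.0523
```

Run:
```python
from h import *
b=snapshot("scene")
cv2.imwrite("pics/c4.png",cv2.resize(b[140:300,140:353],(800,600),interpolation=cv2.INTER_NEAREST))
go((589.5,30.5,49.3,13.7))
```

```text
t 8.22 pos [590.6  28.7  54.2] yaw 13.72 tilt [0.0014 0.0002] F [ 0.  -0.  -1.7] gap 52.8
  -> [-0.6 -2.   4.9] turn 0.0
```

View pics/c4.png

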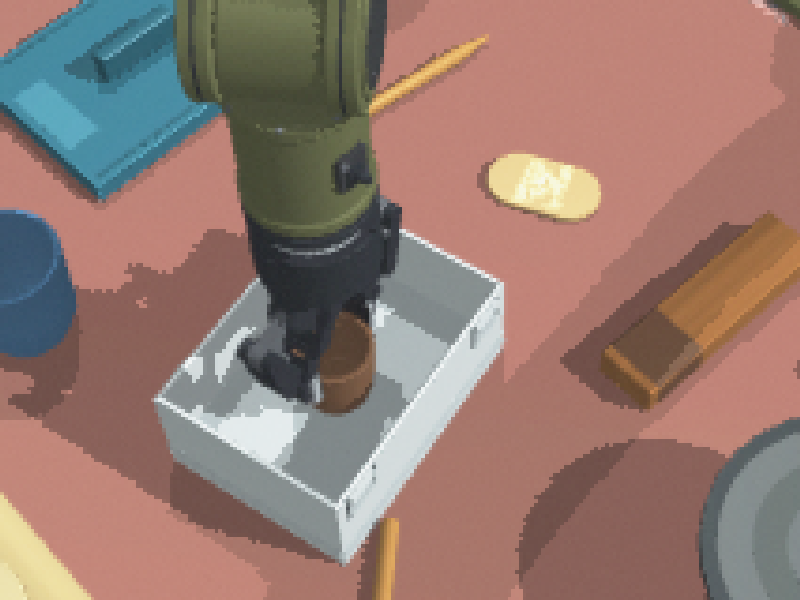

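The cup is inside the box, just above the slab. I'm lowering the last 5 mm.

Call:
jog_arm(
  targets="0.6 0 0 2 0;0.6 0 0 3.5 0;0.6 0 0 5 0;0.6 0 0 5 0;0.6 0 0 5 0",
)

```text
t: 8.85
eef_pos: [0.5901, 0.0286, 0.0493]
tcp_rot: [[0.971, 0.237, 0.0], [0.237, -0.971, -0.001], [0.0, 0.001, -1.0]]
force: [-1.4, -0.6, 5.6]
finger_gap: 0.0528
```

Run:
```python
from h import *
go((589.5,30.5,49.3,13.7))
```

```text
t 8.85 pos [590.1  28.6  49.3] yaw 13.73 tilt [ 0.0003 -0.0005] F [-1.4 -0.6  5.6] gap 52.8
  -> [-0.1 -2.  -0. ] turn 0.0
```

Call:
jog_arm(
  targets="0.4 0 0 5 0;0.3 0 0 4 0;0.2 0 0 3 0;0.18 0 0 3 0;0.18 0 0 3 0;0.18 0 0 -15 0;0.18 0 0 -45 0;0.18 0 0 -90 0;0.18 0 0 -130 0;0.18 0 0 -155 0;0.18 0 0 -155 0",
)

```text
t: 10.22
eef_pos: [0.5915, 0.0292, 0.2065]
tcp_rot: [[0.971, 0.237, 0.005], [0.237, -0.971, 0.001], [0.005, 0.0, -1.0]]
force: [0.0, -0.1, 0.0]
finger_gap: 0.0699
```

Run:
```python
from h import *
b=snapshot("scene")
cv2.imwrite("pics/c5.png",cv2.resize(b[140:300,140:353],(800,600),interpolation=cv2.INTER_NEAREST))
go((512,-294,210,-88),(512,-294,150,-88))
```

```text
t 10.28 pos [590.4  28.7 204.8] yaw 13.73 tilt [0.0022 0.    ] F [-0.1 -0.7 -0.7] gap 70.2
  -> [-152.8  294.9   -5.4] turn 101.7
  -> [-152.9  294.8   54.6] turn 101.7
```

View pics/c5.png

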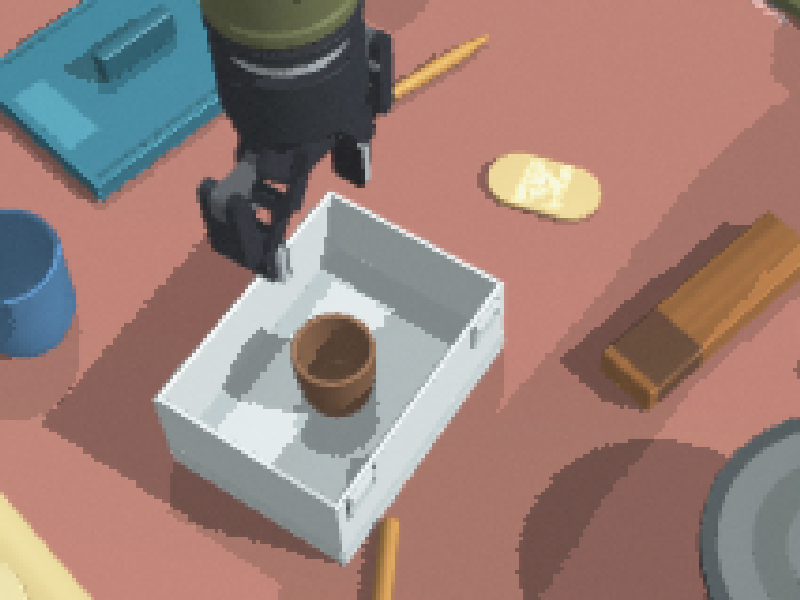

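The cup stands upright near the box middle at (335,365). Next I'm moving to the lid.

Call:
jog_arm(
  targets="0 -153 295 0 101.7;0 -153 295 0 101.7;0 -153 295 0 101.7;0 -153 295 0 101.7;0 -153 295 0 101.7;0 -153 295 0 101.7;0 -153 295 30 101.7;0 -153 295 55 101.7;0 -153 295 55 101.7;0 -153 295 55 101.7;0 -153 295 55 101.7;0 -153 295 55 101.7",
)

```text
t: 11.78
eef_pos: [0.5111, -0.294, 0.148]
tcp_rot: [[0.037, -0.999, -0.001], [-0.999, -0.037, 0.0], [-0.001, 0.001, -1.0]]
force: [-0.3, -0.0, -0.4]
finger_gap: 0.0854
```

Run:
```python
from h import *
go((512,-294,45,-88))
b=snapshot("scene")
cv2.imwrite("pics/c6.png",cv2.resize(b[90:210,110:270],(800,600),interpolation=cv2.INTER_NEAREST))
```

```text
t 11.78 pos [ 511.1 -294.   148. ] yaw -87.87 tilt [-0.0011  0.0005] F [-0.3 -0.  -0.4] gap 85.4
  -> [ 1.00e-01 -1.00e+00  1.03e+02] turn 0.1
```

View pics/c6.png

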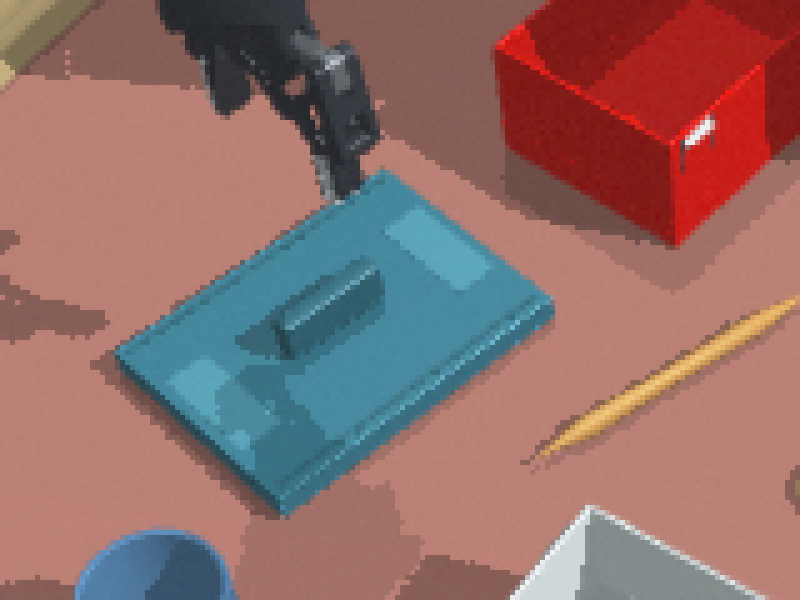

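Run:
```python
from h import *
P=lambda q:np.array(q)/5+[110,90]-.5
print(ray("scene",P([(277,322),(293,330),(385,275),(366,258)]),.047)*1000, ray("scene",P([(330,296)]),.047)*1000)
print("lid top",np.round(ray("scene",P([(118,352),(385,172),(553,298),(282,490)]),.019)*1000,1), ray("scene",P([(118,352),(385,172),(553,298),(282,490)]),.019).mean(0))
print("pads", ray("scene",P([(437,248)]),.019)*1000, ray("scene",P([(221,405)]),.019)*1000)
```

```text
[[ 542.21907129 -299.07637893   47.        ]
 [ 539.23992748 -288.02591692   47.        ]
 [ 476.75253982 -284.55637411   47.        ]
 [ 476.60160311 -302.51389489   47.        ]] [[ 509.01757021 -293.77466603   47.        ]]
lid top [[ 611.3 -367.8   19. ]
 [ 412.7 -373.9   19. ]
 [ 404.8 -224.7   19. ]
 [ 601.6 -222.5   19. ]] [ 0.50760395 -0.29722047  0.019     ]
pads [[ 428.97600415 -302.69317423   19.        ]] [[ 591.14131417 -294.53329418   19.        ]]
```

Call:
jog_arm(
  targets="0 0 0 35 0;0 0 0 65 0;0 0 0 85 0;0 0 0 96 0;0 0 0 101 0;0 0 0 101 0;0.3 0 0 101 0;0.5 0 0 101 0;0.7 0 0 101 0;0.9 0 0 101 0;1 0 0 101 0;1 0 0 101 0",
  grip_force=60,
)

```text
t: 13.32
eef_pos: [0.5115, -0.2942, 0.0475]
tcp_rot: [[0.036, -0.999, 0.0], [-0.999, -0.036, -0.0], [0.0, -0.0, -1.0]]
force: [0.0, 0.9, -0.2]
finger_gap: -0.0002
```

Run:
```python
from h import *
go((512,-294,45,-88))
b=snapshot("scene")
cv2.imwrite("pics/c7.png",cv2.resize(b[90:210,110:270],(800,600),interpolation=cv2.INTER_NEAREST))
```

```text
t 13.32 pos [ 511.5 -294.2   47.5] yaw -87.96 tilt [ 0.     -0.0001] F [ 0.   0.9 -0.2] gap -0.2
  -> [-0.2 -0.5  2.5] turn 0.0
```

View pics/c7.png

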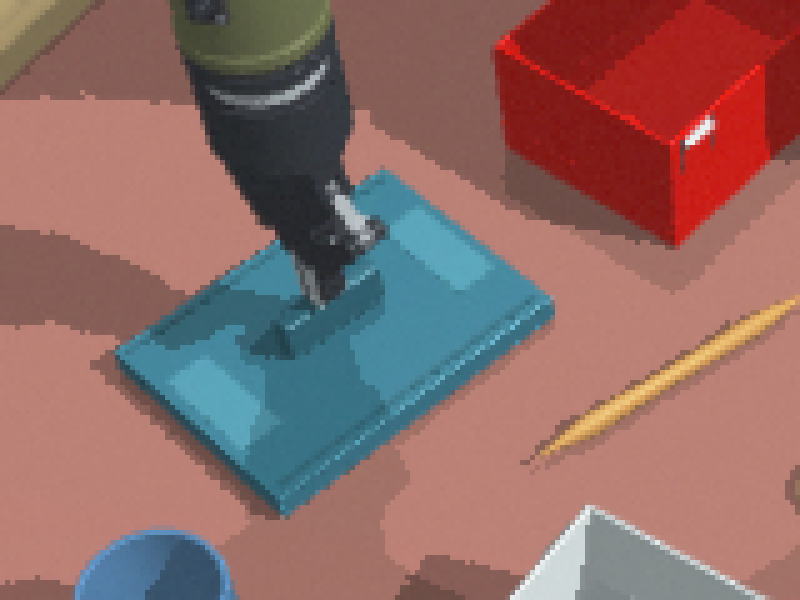

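Run:
```python
from h import *
o=arm.observe();p=o['eef_pos']
for k in(0,.006,.025): print(k,(proj("scene",p-[0,0,k])[0]+.5-[110,90])*5)
b=snapshot("scene")
cv2.imwrite("pics/c8.png",cv2.resize(b[125:170,150:210],(800,600),interpolation=cv2.INTER_NEAREST))
b=snapshot("top")
cv2.imwrite("pics/c8t.png",cv2.resize(b[140:200,310:390],(800,600),interpolation=cv2.INTER_NEAREST))
```

```text
0 [325.89472199 297.26863971]
0.006 [327.73715518 304.23927794]
0.025 [333.47372734 325.9429519 ]
```

View pics/c8.png

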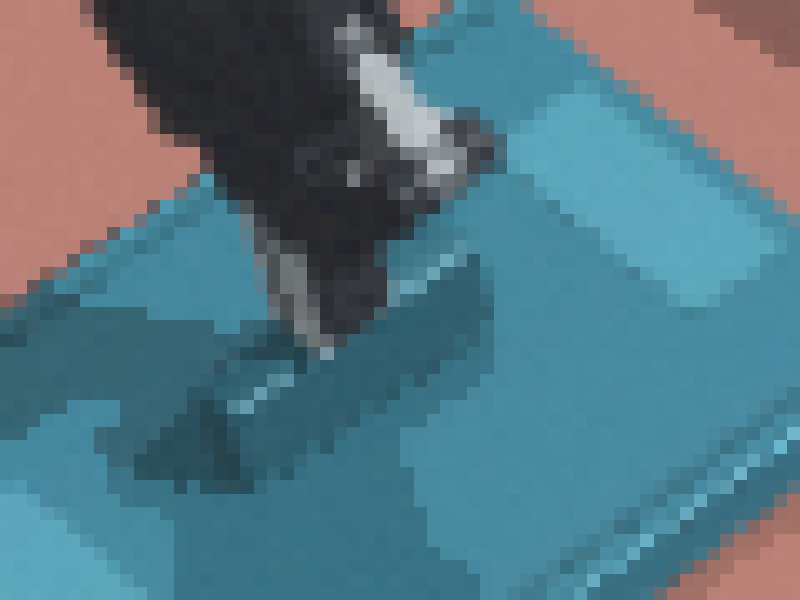

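View pics/c8t.png

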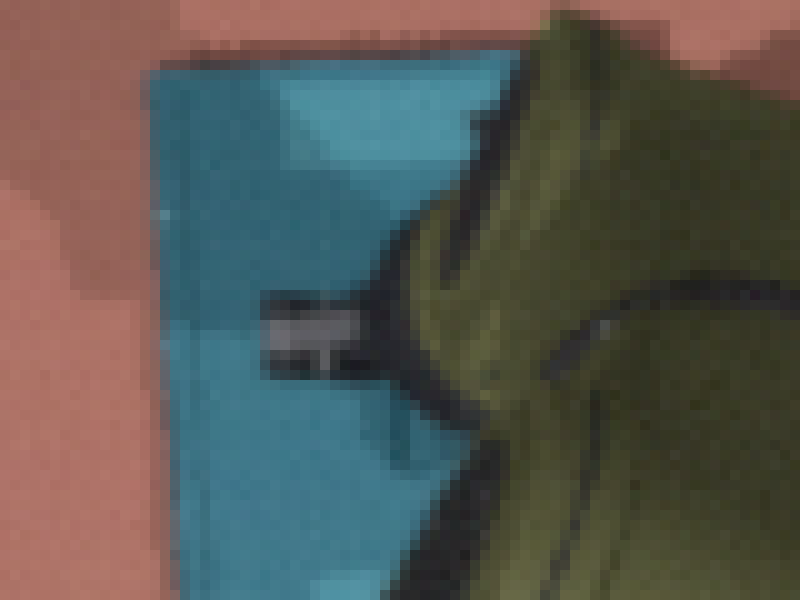

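Run:
```python
import cv2
b=cv2.imread("pics/scene0.png")
cv2.imwrite("pics/c8o.png",cv2.resize(b[125:170,150:210],(800,600),interpolation=cv2.INTER_NEAREST))
```

```text
(no output)
```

View pics/c8o.png

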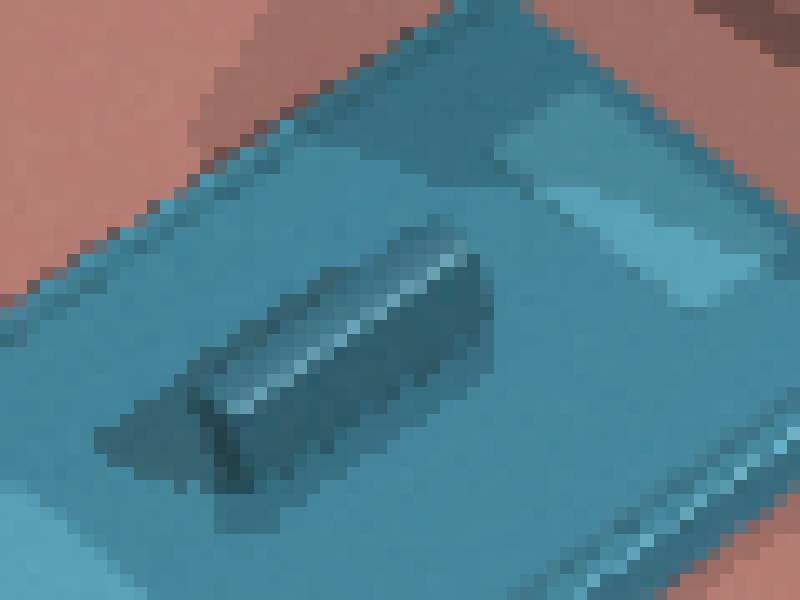

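Run:
```python
from h import *
R=arm.observe()['tcp_rot']
x=np.array([np.cos(np.radians(13.7)),np.sin(np.radians(13.7)),0])
for k in (0,10,15,20,25): 
  print(k,"c2",(proj("scene",np.array([.4749,.3621,.1233-k/1000])+x*.027)[0]+.5-[290,220])*5,
   "c6 +y",(proj("scene",np.array([.511,-.294+.0427,.148-k/1000]))[0]+.5-[110,90])*5,"-y",(proj("scene",np.array([.511,-.294-.0427,.148-k/1000]))[0]+.5-[110,90])*5)
o=arm.observe(); print(o['effort'],o['wrist_torque'],o['force'],o['finger_gap'])
```

```text
0 c2 [398.20017945 399.04442594] c6 +y [342.65343193 213.84251615] -y [246.13154031 129.8737856 ]
10 c2 [393.29442643 408.08722026] c6 +y [345.86946954 227.09463894] -y [249.93559835 143.3049451 ]
15 c2 [390.87608693 412.5449552 ] c6 +y [347.45973679 233.6475526 ] -y [251.81729556 149.94873844]
20 c2 [388.48034187 416.96104173] c6 +y [349.03834322 240.15241625] -y [253.68563075 156.54535385]
25 c2 [386.10687607 421.3360608 ] c6 +y [350.60541661 246.60975647] -y [255.54074572 163.09529207]
[-1.29452274e-03 -5.57722735e+01  8.04606769e-01 -8.66143137e+00
  5.47343254e-03  1.68494938e-03  5.44830561e-05] [-0.00101924 -0.01721144  0.01578525] [-0.46175099 -0.32750564 -0.31013603] 0.00015281360669006794
```

Call:
jog_arm(
  targets="1 0 0 -15 0;1 0 0 -40 0;1 0 0 -70 0;1 0 0 -80 0;1 0 0 -80 0;1 0 0 -80 0",
)

```text
t: 14.22
eef_pos: [0.5108, -0.2939, 0.1267]
tcp_rot: [[0.036, -0.999, -0.002], [-0.999, -0.036, 0.001], [-0.001, 0.002, -1.0]]
force: [0.2, 0.6, -0.4]
finger_gap: -0.0002
```

Run:
```python
from h import *
b=snapshot("scene")
v=cv2.resize(b[90:180,110:230],(800,600),interpolation=cv2.INTER_NEAREST); s=800/120
o=arm.observe();p=o['eef_pos'];print(p,o['finger_gap'])
for k in(-25,0,25):
    u=(proj("scene",p-[0,0,k/1000])[0]+.5-[110,90])*s; print(k,u); cv2.circle(v,tuple(int(i) for i in u),4,(0,255,255),-1)
cv2.imwrite("pics/c9.png",v)
```

```text
[ 0.51077636 -0.29381242  0.12645159] 0.00040231736204500814
-25 [390.58043911 221.99010849]
0 [402.23387276 266.22557028]
25 [413.4748133  308.89524267]
```

View pics/c9.png

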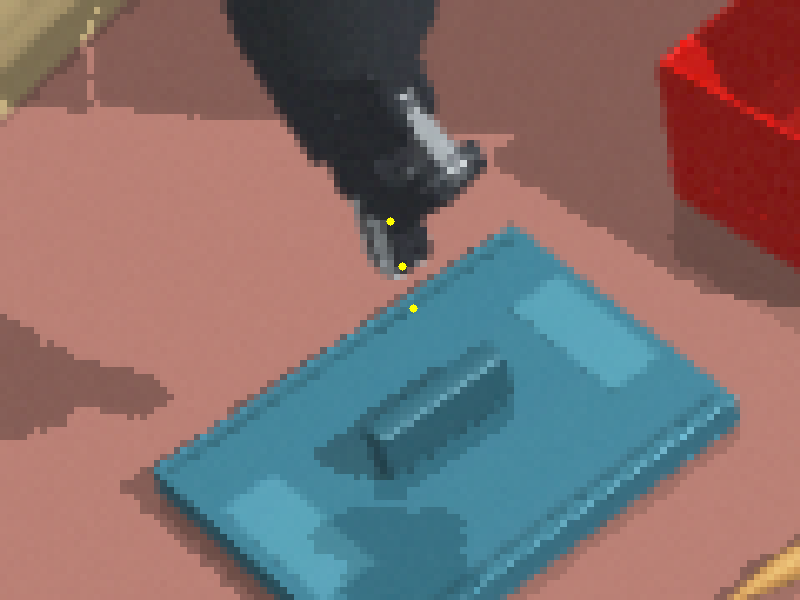

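The picture shows the shut fingertips at about (395,275), roughly 20 mm short of where the stated 25 mm reach would put them at (413,309). They closed just above the bar, so I'll go about 18 mm deeper.

Call:
jog_arm(
  targets="0 0 0 0 0;0 0 0 0 0;0 0 0 0 0;0 0 0 20 0;0 0 0 50 0;0 0 0 75 0;0 0 0 88 0;0 0 0 94 0;0 0 0 97 0;0 0 0 97 0",
)

```text
t: 15.52
eef_pos: [0.5119, -0.2944, 0.031]
tcp_rot: [[0.036, -0.999, 0.001], [-0.999, -0.036, -0.0], [0.001, -0.001, -1.0]]
force: [-0.5, 0.2, 0.1]
finger_gap: 0.0854
```

Call:
jog_arm(
  targets="0.3 0 0 0 0;0.5 0 0 0 0;0.7 0 0 0 0;0.9 0 0 0 0;1 0 0 0 0;1 0 0 0 0;1 0 0 0 0",
  grip_force=60,
)

```text
t: 16.4
eef_pos: [0.5116, -0.2944, 0.0308]
tcp_rot: [[0.035, -0.999, 0.0], [-0.999, -0.035, -0.0], [0.0, -0.0, -1.0]]
force: [-0.4, 0.4, 5.3]
finger_gap: 0.0123
```

Run:
```python
from h import *
go((512,-294,45,-88))
b=snapshot("scene")
cv2.imwrite("pics/c10.png",cv2.resize(b[90:180,110:230],(800,600),interpolation=cv2.INTER_NEAREST))
```

```text
t 16.4 pos [ 511.6 -294.4   30.8] yaw -87.97 tilt [ 0.0004 -0.0004] F [-0.4  0.4  5.3] gap 12.3
  -> [ -0.4  -0.4 -14.2] turn 0.0
```

View pics/c10.png

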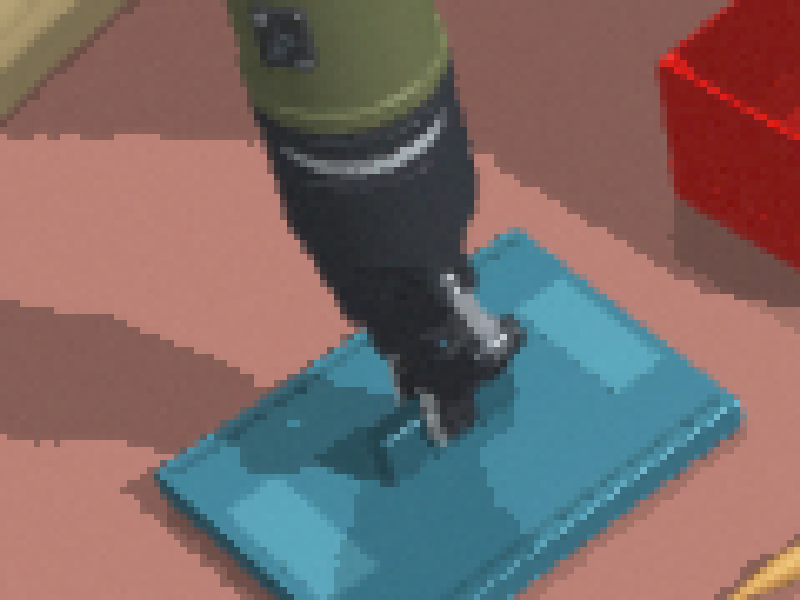

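The bar is held (gap 12.3 mm). I'm lifting.

Call:
jog_arm(
  targets="1 0 0 -4 0;1 0 0 -12 0;1 0 0 -30 0;1 0 0 -60 0;1 0 0 -95 0;1 0 0 -130 0;1 0 0 -150 0;1 0 0 -155 0;1 0 0 -155 0",
  grip_force=80,
)

```text
t: 17.58
eef_pos: [0.5113, -0.2941, 0.1857]
tcp_rot: [[0.036, -0.999, 0.0], [-0.999, -0.036, -0.0], [0.0, -0.0, -1.0]]
force: [-0.8, 0.2, -1.5]
finger_gap: 0.0117
```

Run:
```python
from h import *
go((589.5,30.5,185,-76.3),(589.5,30.5,150,-76.3))
```

```text
t 17.57 pos [ 511.3 -294.1  185.7] yaw -87.96 tilt [ 0.0001 -0.0001] F [-0.8  0.2 -1.5] gap 11.7
  -> [-321.6  -89.7    0.7] turn -11.7
  -> [-321.6  -89.7   35.7] turn -11.7
```

Call:
jog_arm(
  targets="1 -20 -6 0 -1;1 -60 -17 0 -3;1 -110 -31 0 -4;1 -160 -45 0 -6;1 -210 -59 0 -8;1 -260 -73 0 -10;1 -300 -84 0 -11;1 -316 -88 0 -11.7;1 -322 -90 0 -11.7;1 -322 -90 0 -11.7;1 -322 -90 0 -11.7",
)

```text
t: 18.95
eef_pos: [0.5897, 0.0285, 0.1854]
tcp_rot: [[0.235, -0.972, -0.001], [-0.972, -0.235, -0.001], [0.001, 0.001, -1.0]]
force: [0.2, -0.3, -1.4]
finger_gap: 0.0119
```

Run:
```python
from h import *
a=snapshot("top");b=snapshot("scene")
cv2.imwrite("pics/s11.png",b);cv2.imwrite("pics/t11.png",a)
cv2.imwrite("pics/c11.png",cv2.resize(b[130:290,140:353],(800,600),interpolation=cv2.INTER_NEAREST))
cv2.imwrite("pics/c11t.png",cv2.resize(a[90:210,190:350],(800,600),interpolation=cv2.INTER_NEAREST))
go((589.5,30.5,185,-76.3))
```

```text
t 19.05 pos [589.8  29.1 185.5] yaw -76.4 tilt [-0.0002 -0.0009] F [ 0.2 -0.5 -2. ] gap 12.1
  -> [-1.4 -0.   0.5] turn -0.1
```

View pics/c11.png

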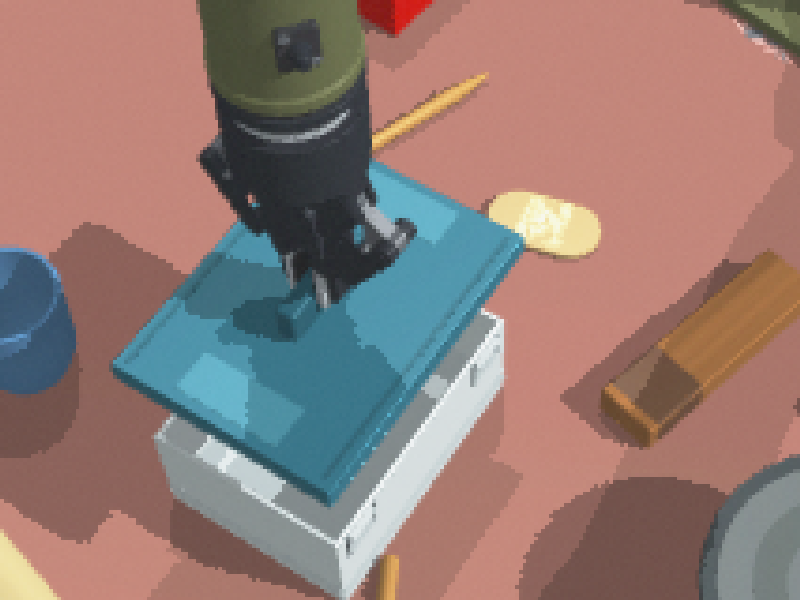

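View pics/c11t.png

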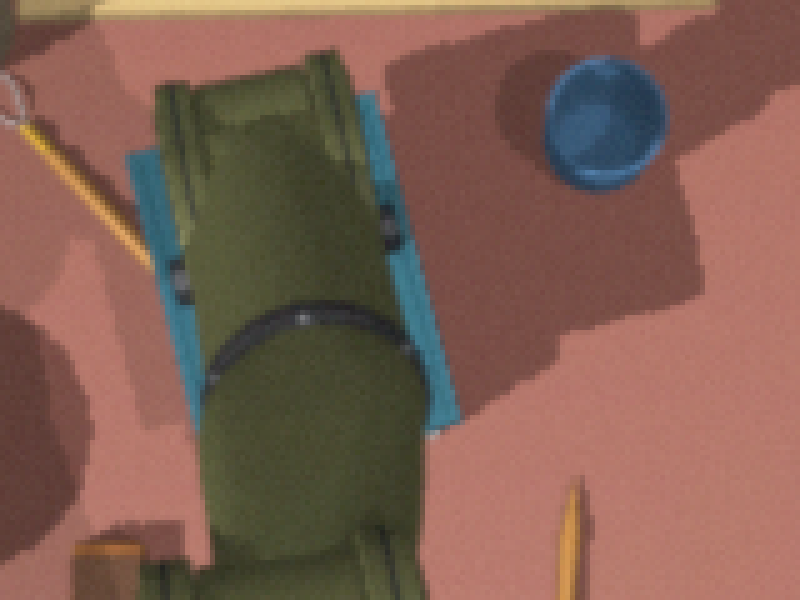

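Run:
```python
from h import *
# edge lines of lid via teal mask
a=cv2.imread("pics/t11.png");b=cv2.imread("pics/s11.png")
def fit(n,pts,z):
    w=ray(n,np.array(pts,float),z)[:,:2]*1000
    vx,vy,x0,y0=cv2.fitLine(w.astype(np.float32),cv2.DIST_HUBER,0,.01,.01).ravel(); return np.array([x0,y0]),np.degrees(np.arctan2(vy,vx))
def teal(im): return cv2.inRange(cv2.cvtColor(im,cv2.COLOR_BGR2HSV),(88,110,50),(104,255,255))
m=teal(a); L=[];Rr=[]
for r in range(125,170):
    xs=np.where(m[r,205:295])[0]+205
    if len(xs)>3:
        if xs.min()<235: L.append((xs.min()-.5,r))
        if xs.max()>262: Rr.append((xs.max()+.5,r))
z=.1737
for nm,p in(("L",L),("R",Rr)): print(nm,len(p),p[0],p[-1],fit("top",p,z))
q=lambda c:np.array(c)/5+[190,90]-.5
T=ray("top",[q((128,155)),q((375,92)),q((460,420))],z)*1000; print(np.round(T,1))
print("mid TL-BR", (T[0]+T[2])/2)
qs=lambda c:np.array(c)/[3.756,3.75]+[140,130]-.5
S=ray("scene",[qs((112,362)),qs((330,490)),qs((524,240)),qs((374,162))],z)*1000; print(np.round(S,1),"mid",(S[0]+S[2])/2)
# box corners scene, rim
for nm,im in(("s0",cv2.imread("pics/scene0.png")),):
    B=ray("scene",[qs((157,436)),qs((342,541)),qs((503,320))],.085)*1000; print(np.round(B,1),"mid",(B[0]+B[2])/2)
```

```text
L 45 (np.float64(216.5), 125) (np.float64(227.5), 169) (array([590.2991 , 105.35916], dtype=float32), np.float32(13.510953))
R 45 (np.float64(268.5), 125) (np.float64(279.5), 169) (array([587.377   , -48.128273], dtype=float32), np.float32(14.095723))
[[669.3 124.3 173.7]
 [704.  -21.8 173.7]
 [509.1 -67.9 173.7]]
mid TL-BR [589.21658301  28.20582942 173.7       ]
[[702.6 -22.6 173.7]
 [665.5 124.4 173.7]
 [473.1  80.2 173.7]
 [498.2 -26.3 173.7]] mid [587.83341029  28.81239853 173.7       ]
[[694.5 -14.5  85. ]
 [658.2 117.   85. ]
 [481.6  73.   85. ]] mid [588.08464497  29.25167811  85.        ]
```

Run:
```python
from h import *
a=cv2.imread("pics/top0.png")
h=cv2.cvtColor(a,cv2.COLOR_BGR2HSV); S=h[...,1].astype(float)
# subpixel saturation edge: table sat high, box low
def line(pts,z=.085):
    w=ray("top",np.array(pts,float),z)[:,:2]*1000
    vx,vy,x0,y0=cv2.fitLine(w.astype(np.float32),cv2.DIST_HUBER,0,.01,.01).ravel(); return np.array([x0,y0]),np.degrees(np.arctan2(vy,vx))
def first(v,th):
    i=next(k for k in range(len(v)) if v[k]<th); return i-(th-v[i])/(v[i-1]-v[i])
u=np.array([np.cos(np.radians(13.7)),np.sin(np.radians(13.7))]); n=np.array([-u[1],u[0]])
g={}
for th in (60,75):
  L=[];R=[];T=[];B=[]
  for r in range(132,172):
    L.append((212+first(S[r,212:],th),r)); R.append((288-first(S[r,:289][::-1],th),r))
  for c in range(226,260): T.append((c,108+first(S[108:,c],th)))
  for c in range(240,275): B.append((c,196-first(S[:197,c][::-1],th)))
  for k,p in zip("LRTB",(L,R,T,B)):
    x,a_=line(p); print(th,k,x,a_,"n",x@n,"u",x@u)
print("lid L,R n:",np.array([590.3,105.36])@n,np.array([587.38,-48.13])@n)
print(np.array([589.2,28.2])@n,np.array([589.2,28.2])@u)
```

```text
60 L [586.3654  101.78446] 14.692035 n -39.985093931726745 u 593.7892486226704
60 R [582.34924  -45.478657] 14.439687 n -182.10726407609422 u 555.0098139726633
60 T [684.46063  47.0662 ] -75.59618 n -116.3792617738815 u 676.1341966186936
60 B [489.8505   13.78441] -76.19115 n -102.62305107110542 u 479.1784909718364
75 L [586.3827   102.702156] 14.611526 n -39.09759993768449 u 594.0233751086402
75 R [589.25916 -44.36648] 14.362454 n -182.66326221888133 u 561.986538463997
75 T [685.5554    45.797832] -75.70393 n -117.87083082703275 u 676.8974386752361
75 B [491.03073     5.0786343] -76.24504 n -111.36066539081214 u 478.2632891134768
lid L,R n: -37.44314233958271 -185.87464938150978
-112.14735047792891 579.1155772216636
```

Call:
jog_arm(
  targets="1 -1 -1 15 -0.3;1 -1 -1 35 -0.3;1 -1 -1 50 -0.3;1 -1 -1 57 -0.3;1 -1 -1 57 -0.3;1 -1 -1 57 -0.3",
)

```text
t: 19.8
eef_pos: [0.5913, 0.032, 0.129]
tcp_rot: [[0.243, -0.97, 0.001], [-0.97, -0.243, 0.0], [0.0, -0.001, -1.0]]
force: [-0.5, 0.5, -1.1]
finger_gap: 0.0118
```

Run:
```python
from h import *
b=snapshot("scene");a=snapshot("top")
cv2.imwrite("pics/c12.png",cv2.resize(b[170:290,150:310],(800,600),interpolation=cv2.INTER_NEAREST))
cv2.imwrite("pics/c12t.png",cv2.resize(a[90:210,190:350],(800,600),interpolation=cv2.INTER_NEAREST))
go((590,30,117.8,-75.9))
```

```text
t 19.9 pos [591.2  32.  129.1] yaw -75.97 tilt [0.0014 0.0001] F [-0.1 -0.9 -2. ] gap 12.0
  -> [ 1.7  1.7 11.3] turn -0.1
```

View pics/c12.png

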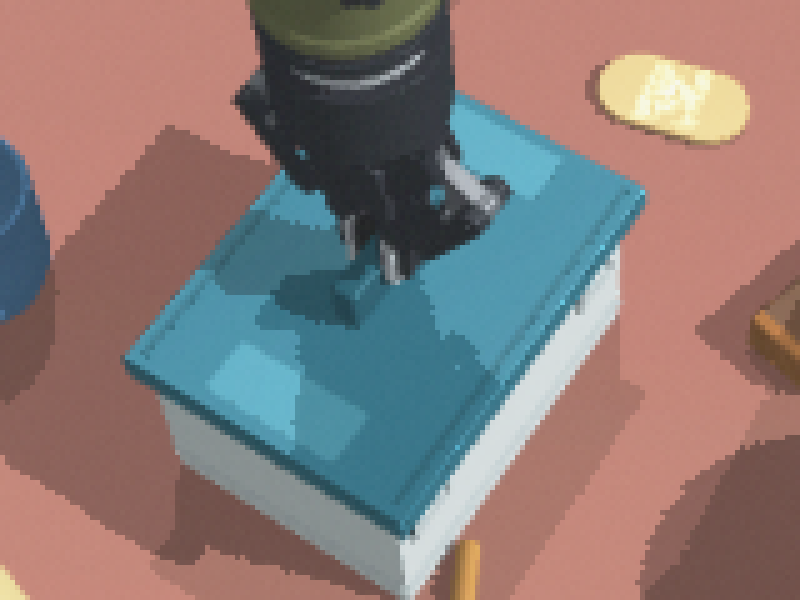

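View pics/c12t.png

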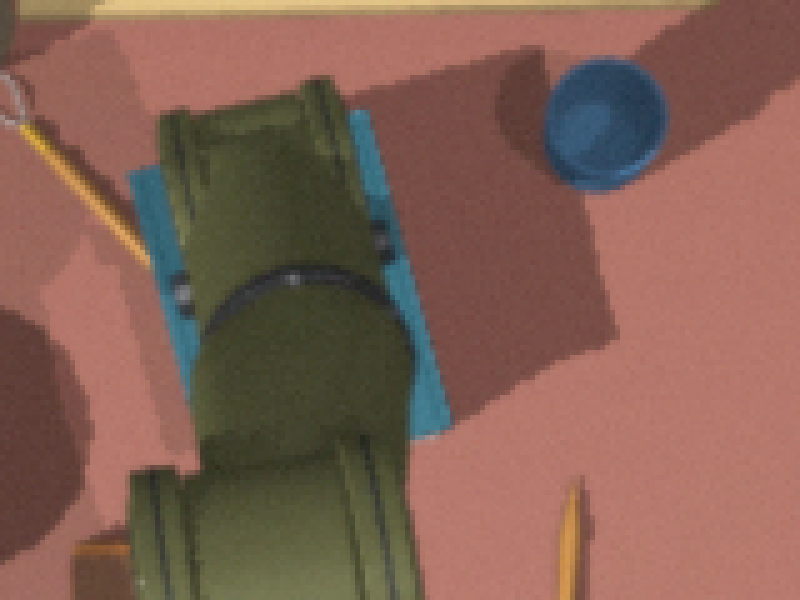

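Run:
```python
from h import *
z=.1173
S=ray("scene",[np.array(c)/5+[150,170]-.5 for c in((125,360),(645,193),(400,530))],z)*1000;print(S,(S[0]+S[1])/2)
T=ray("top",[np.array(c)/5+[190,90]-.5 for c in((130,173),(370,110),(450,428))],z)*1000;print(T,(T[0]+T[2])/2)
a=cv2.imread("pics/c12t.png")[2::5,2::5]; m=cv2.inRange(cv2.cvtColor(a,cv2.COLOR_BGR2HSV),(88,110,50),(104,255,255))
L=[];R=[]
for r in range(38,80):
    xs=np.where(m[r,15:105])[0]+15
    if xs.min()<45:L.append((190+xs.min()-.5,90+r))
    if xs.max()>70:R.append((190+xs.max()+.5,90+r))
u=np.array([np.cos(np.radians(14)),np.sin(np.radians(14))]); n=np.array([-u[1],u[0]])
N=[]
for p in(L,R):
    w=ray("top",p,z)[:,:2]*1000; f=cv2.fitLine(w.astype(np.float32),cv2.DIST_HUBER,0,.01,.01).ravel(); print(len(p),f,np.degrees(np.arctan2(f[1],f[0])),f[2:]@n);N.append(f[2:]@n)
print("lid n",np.mean(N),"box n from lines",(np.array([586.37,102.2])@n+np.array([585.8,-44.9])@n)/2,"hullbox",np.array([590.2,31.])@n,"TCP n",np.array([591.2,32.])@n)
```

```text
[[705.7579032  -16.27557285 117.3       ]
 [474.53920456  82.07254367 117.3       ]
 [670.54441191 130.94152611 117.3       ]] [590.14855388  32.89848541 117.3       ]
[[670.04344447 128.58680729 117.3       ]
 [706.16616415 -18.93734053 117.3       ]
 [509.8340837  -63.96515263 117.3       ]] [589.93876409  32.31082733 117.3       ]
38 [9.7006452e-01 2.4284737e-01 6.0097272e+02 1.1139498e+02] 14.054655 -37.30238460354971
42 [ 9.6648526e-01  2.5672218e-01  5.9279462e+02 -4.3761230e+01] 14.875656 -185.8713322735605
lid n -111.58685843855511 box n from lines -113.98782162472395 hullbox -112.703135268368 TCP n -111.9747614376917
```

Call:
jog_arm(
  targets="1 1.8 1.3 3 0;1 1.8 1.3 7 0;1 1.8 1.3 10 0;1 1.8 1.3 10 0;1 1.8 1.3 10 0",
)

```text
t: 20.52
eef_pos: [0.59, 0.03, 0.1185]
tcp_rot: [[0.243, -0.97, 0.0], [-0.97, -0.243, -0.0], [0.0, -0.0, -1.0]]
force: [-0.1, -0.3, -1.5]
finger_gap: 0.0117
```

Run:
```python
from h import *
go((590.4,29.9,109,-75.9))
```

```text
t 20.52 pos [590.   30.  118.5] yaw -75.96 tilt [ 0.0001 -0.    ] F [-0.1 -0.3 -1.5] gap 11.7
  -> [ 0.2 -0.4  9.5] turn -0.1
```

Call:
jog_arm(
  targets="1 0 0 2 0;1 0 0 4 0;1 0 0 5.5 0;1 0 0 5.5 0",
)

```text
t: 21.02
eef_pos: [0.5898, 0.03, 0.1128]
tcp_rot: [[0.243, -0.97, -0.0], [-0.97, -0.243, -0.0], [0.0, 0.0, -1.0]]
force: [-0.3, -0.4, -0.9]
finger_gap: 0.0119
```

Run:
```python
from h import *
go((590.4,29.9,109,-75.9))
print(arm.observe()['wrist_torque'])
```

```text
t 21.02 pos [589.8  30.  112.8] yaw -75.96 tilt [-0.0002 -0.0001] F [-0.3 -0.4 -0.9] gap 11.9
  -> [ 0.2 -0.6  3.8] turn -0.1
[-0.01862652  0.0296882   0.00955412]
```

Call:
jog_arm(
  targets="1 0 0 1.5 0;1 0 0 3 0;1 0 0 4 0;1 0 0 4 0",
)

```text
t: 21.52
eef_pos: [0.5902, 0.0296, 0.1091]
tcp_rot: [[0.242, -0.97, 0.001], [-0.97, -0.242, -0.0], [0.001, -0.0, -1.0]]
force: [-0.0, -1.2, -0.8]
finger_gap: 0.0119
```

Run:
```python
from h import *
go((590.4,29.9,109,-75.9))
b=snapshot("scene")
cv2.imwrite("pics/c13.png",cv2.resize(b[170:290,150:310],(800,600),interpolation=cv2.INTER_NEAREST))
```

```text
t 21.52 pos [590.2  29.6 109.1] yaw -75.99 tilt [ 0.0006 -0.0004] F [-0.  -1.2 -0.8] gap 11.9
  -> [-0.3 -0.3  0.1] turn -0.1
```

View pics/c13.png

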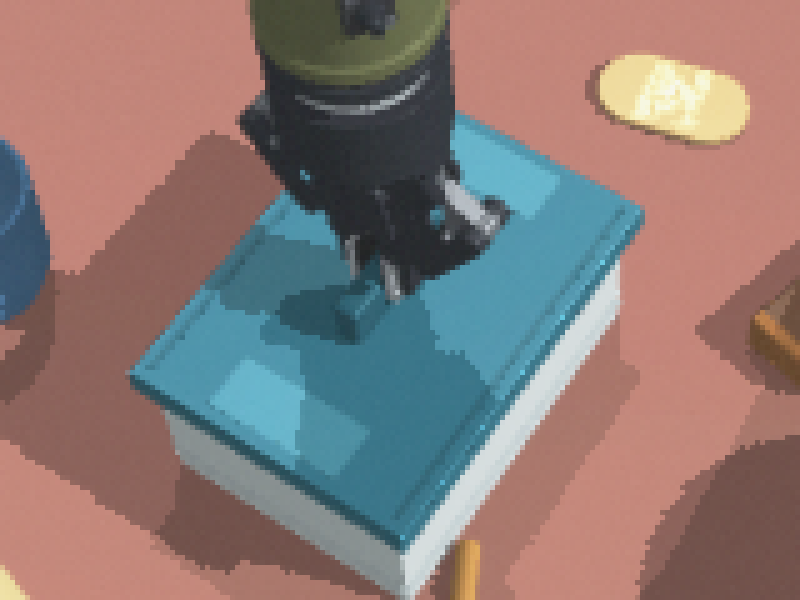

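Call:
jog_arm(
  targets="1 0 0 1 0;1 0 0 2 0;1 0 0 2 0",
)

```text
t: 21.95
eef_pos: [0.5906, 0.0297, 0.1084]
tcp_rot: [[0.242, -0.97, 0.002], [-0.97, -0.242, -0.0], [0.001, -0.002, -1.0]]
force: [-1.1, -1.3, 9.2]
finger_gap: 0.0122
```

Run:
```python
from h import *
go((590.4,29.9,109,-75.9)); print(arm.observe()['wrist_torque'])
```

```text
t 21.95 pos [590.6  29.7 108.4] yaw -75.99 tilt [ 0.0019 -0.0002] F [-1.1 -1.3  9.2] gap 12.2
  -> [-0.2  0.2 -0.6] turn -0.1
[-0.26750099  0.39804434 -0.12884846]
```

Contact at TCP z 108 mm means the lid is resting on the catches, and it looks square in the picture. I'm releasing and rising.

Call:
jog_arm(
  targets="0.9 0 0 -1.5 0;0.6 0 0 -1.5 0;0.4 0 0 -1.5 0;0.3 0 0 -1.5 0;0.3 0 0 -10 0;0.3 0 0 -30 0;0.3 0 0 -55 0;1 0 0 -65 0;1 0 0 -65 0;1 0 0 -65 0;1 0 0 -65 0",
  grip_force=60,
)

```text
t: 23.32
eef_pos: [0.5893, 0.0299, 0.1711]
tcp_rot: [[0.243, -0.97, -0.002], [-0.97, -0.243, -0.0], [-0.0, 0.002, -1.0]]
force: [-0.0, -0.3, -1.1]
finger_gap: -0.0003
```

Run:
```python
from h import *
go((667.6,49.4,172,-75.9),(667.6,49.4,115,-75.9),(512.4,10.6,170,-75.9))
b=snapshot("scene")
cv2.imwrite("pics/c14.png",cv2.resize(b[170:290,150:310],(800,600),interpolation=cv2.INTER_NEAREST))
```

```text
t 23.32 pos [589.3  29.9 171.1] yaw -75.96 tilt [-0.0016 -0.0003] F [-0.  -0.3 -1.1] gap -0.3
  -> [  0.1 -80.7  -1. ] turn -0.1
  -> [  0.1 -80.8  56. ] turn -0.1
  -> [ 0.1 79.3  1.3] turn -0.1
```

View pics/c14.png

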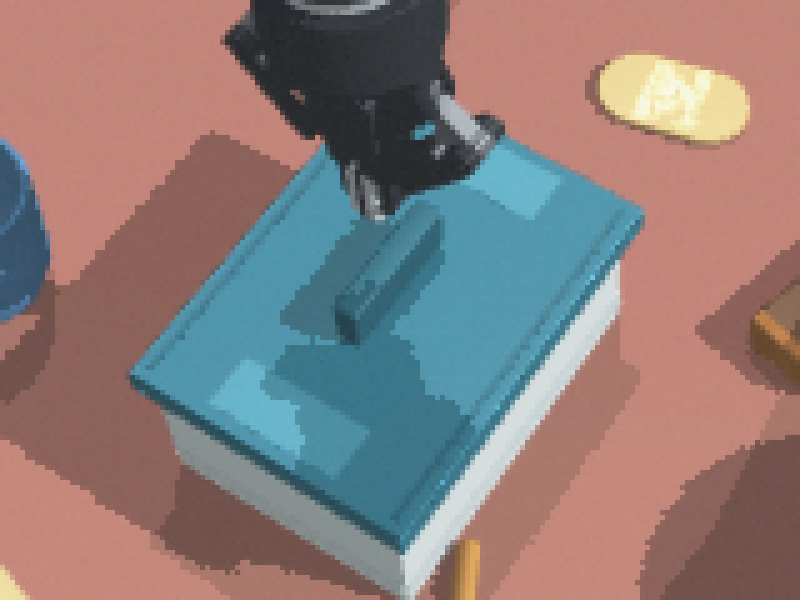

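The lid lies squarely on the box, and the shut fingers at (375,215) are clear of it. I'm moving over the +x end's pale flat.

Call:
jog_arm(
  targets="1 0 -25 0 0;1 0 -55 0 0;1 0 -75 0 0;1 0 -80 10 0;1 0 -80 35 0;1 0 -80 50 0;1 0 -80 56 0;1 0 -80 58 0;1 0 -80 58 0",
)

```text
t: 24.5
eef_pos: [0.6679, 0.0493, 0.1146]
tcp_rot: [[0.242, -0.97, 0.001], [-0.97, -0.242, 0.0], [0.0, -0.001, -1.0]]
force: [-0.0, 0.0, -0.6]
finger_gap: -0.0
```

Run:
```python
from h import *
go((667.6,49.4,100,-75.9))
b=snapshot("scene")
cv2.imwrite("pics/c15.png",cv2.resize(b[170:290,150:310],(800,600),interpolation=cv2.INTER_NEAREST))
```

```text
t 24.5 pos [667.9  49.3 114.6] yaw -75.97 tilt [0.001 0.   ] F [-0.   0.  -0.6] gap -0.0
  -> [-0.1  0.3 14.6] turn -0.1
```

View pics/c15.png

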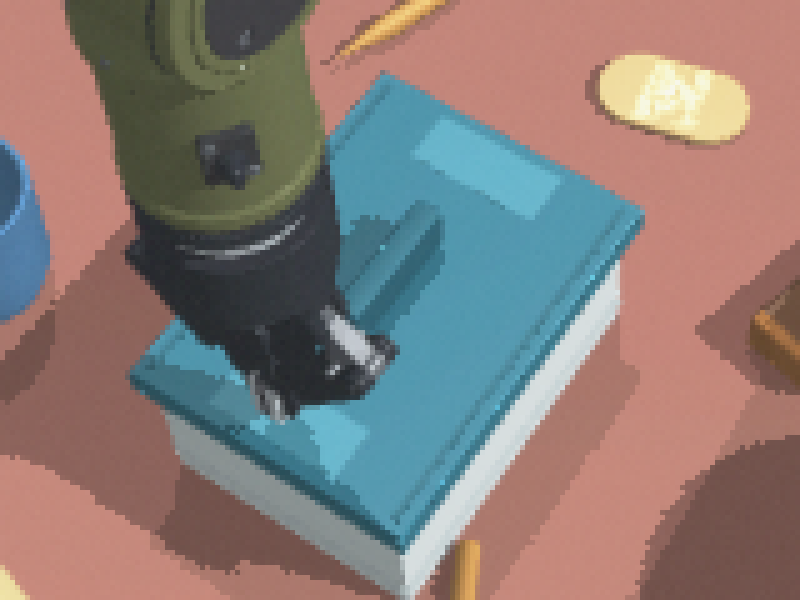

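Call:
jog_arm(
  targets="1 0 0 4 0;1 0 0 8 0;1 0 0 11 0;1 0 0 13 0;1 0 0 13 0",
)

```text
t: 25.18
eef_pos: [0.6674, 0.0493, 0.1007]
tcp_rot: [[0.243, -0.97, -0.0], [-0.97, -0.243, -0.0], [0.0, 0.0, -1.0]]
force: [0.0, 0.1, -0.5]
finger_gap: -0.0001
```

Call:
jog_arm(
  targets="1 0 0 1 0;1 0 0 2 0;1 0 0 3 0;1 0 0 3 0",
)

```text
t: 25.68
eef_pos: [0.6674, 0.0494, 0.0979]
tcp_rot: [[0.243, -0.97, -0.0], [-0.97, -0.243, -0.0], [0.0, 0.0, -1.0]]
force: [-1.1, -0.4, 0.3]
finger_gap: -0.0002
```

Call:
jog_arm(
  targets="1 0 0 1 0;1 0 0 2 0;1 0 0 2 0",
)

```text
t: 26.05
eef_pos: [0.6676, 0.0493, 0.0963]
tcp_rot: [[0.243, -0.97, 0.0], [-0.97, -0.243, -0.0], [0.0, -0.0, -1.0]]
force: [-0.5, -0.1, 2.8]
finger_gap: 0.0001
```

Call:
jog_arm(
  targets="1 0 0 1 0;1 0 0 2 0;1 0 0 2 0",
)

```text
t: 26.42
eef_pos: [0.6683, 0.0494, 0.095]
tcp_rot: [[0.243, -0.97, 0.002], [-0.97, -0.243, 0.0], [0.0, -0.002, -1.0]]
force: [-0.8, -0.0, 6.2]
finger_gap: -0.0001
```

Call:
jog_arm(
  targets="1 0 0 1 0;1 0 0 2 0;1 0 0 2 0",
)

```text
t: 26.8
eef_pos: [0.668, 0.0496, 0.0923]
tcp_rot: [[0.243, -0.97, 0.001], [-0.97, -0.243, 0.0], [0.0, -0.001, -1.0]]
force: [0.8, 0.4, 3.0]
finger_gap: 0.0002
```

Call:
jog_arm(
  targets="1 0 0 1 0;1 0 0 2 0;1 0 0 2 0",
)

```text
t: 27.18
eef_pos: [0.6684, 0.0494, 0.0905]
tcp_rot: [[0.243, -0.97, 0.002], [-0.97, -0.243, 0.0], [0.0, -0.002, -1.0]]
force: [1.9, 0.2, 3.1]
finger_gap: -0.0001
```

Call:
jog_arm(
  targets="1 0 0 1 0;1 0 0 2 0;1 0 0 2 0",
)

```text
t: 27.55
eef_pos: [0.6681, 0.0492, 0.089]
tcp_rot: [[0.242, -0.97, 0.001], [-0.97, -0.242, -0.0], [0.0, -0.001, -1.0]]
force: [-0.7, -0.5, 8.7]
finger_gap: -0.0
```

Call:
jog_arm(
  targets="1 0 0 1 0;1 0 0 2 0;1 0 0 2 0",
)

```text
t: 27.92
eef_pos: [0.6682, 0.0492, 0.0889]
tcp_rot: [[0.242, -0.97, 0.002], [-0.97, -0.242, -0.0], [0.001, -0.002, -1.0]]
force: [-4.0, 0.5, 21.0]
finger_gap: -0.0003
```

The end stopped hard at TCP z 88.9 mm with 21 N, about 8 mm down, so it is home. Next is the other end.

Call:
jog_arm(
  targets="1 0 0 -15 0;1 0 0 -45 0;1 0 0 -70 0;1 0 15 -76 0;1 0 50 -76 0;1 0 100 -76 0;1 0 140 -76 0;1 0 160 -70 0;1 0 160 -45 0;1 0 160 -25 0;1 0 160 -18 0;1 0 160 -18 0",
)

```text
t: 29.42
eef_pos: [0.5118, 0.0104, 0.1037]
tcp_rot: [[0.243, -0.97, -0.001], [-0.97, -0.243, -0.0], [-0.0, 0.001, -1.0]]
force: [0.3, -0.1, 0.9]
finger_gap: 0.0001
```

Run:
```python
from h import *
go((512.4,10.6,100,-75.9))
b=snapshot("scene")
cv2.imwrite("pics/c16.png",cv2.resize(b[170:290,150:310],(800,600),interpolation=cv2.INTER_NEAREST))
```

```text
t 29.43 pos [511.8  10.4 103.7] yaw -75.97 tilt [-0.0014 -0.0003] F [ 0.3 -0.1  0.9] gap 0.1
  -> [-0.  -0.6  3.7] turn -0.1
```

View pics/c16.png

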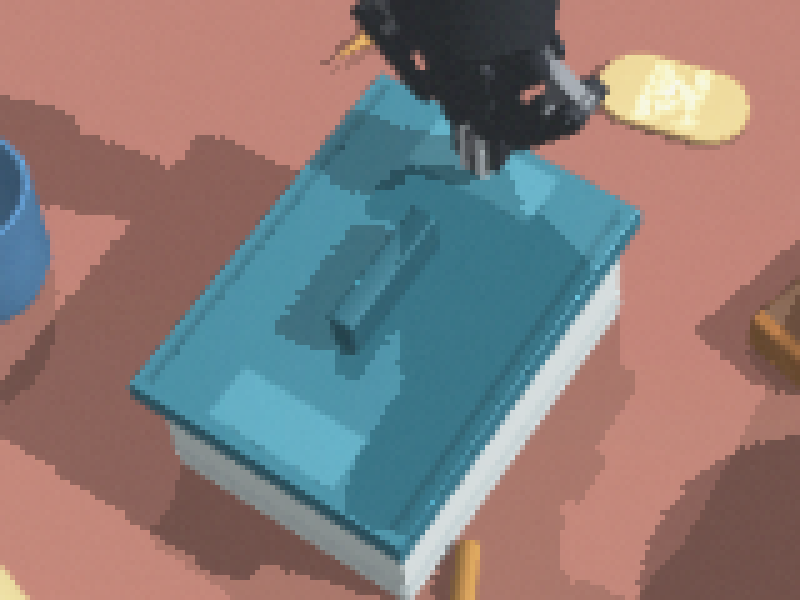

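The near end has dropped, and the fingers at (480,165) are over the other pale flat. I'm pressing there.

Call:
jog_arm(
  targets="1 0 0 2 0;1 0 0 4 0;1 0 0 6 0;1 0 0 8 0;1 0 0 9 0;1 0 0 9 0",
)

```text
t: 30.22
eef_pos: [0.5122, 0.0105, 0.095]
tcp_rot: [[0.243, -0.97, -0.0], [-0.97, -0.243, -0.0], [0.0, 0.0, -1.0]]
force: [-0.1, -0.4, 1.7]
finger_gap: 0.0003
```

Call:
jog_arm(
  targets="1 0 0 1 0;1 0 0 2 0;1 0 0 2 0",
)

```text
t: 30.6
eef_pos: [0.5123, 0.0106, 0.0927]
tcp_rot: [[0.243, -0.97, -0.0], [-0.97, -0.243, 0.0], [-0.0, 0.0, -1.0]]
force: [-0.0, 0.6, 0.3]
finger_gap: -0.0001
```

Call:
jog_arm(
  targets="1 0 0 1 0;1 0 0 2 0;1 0 0 2 0",
)

```text
t: 30.98
eef_pos: [0.5122, 0.0105, 0.0909]
tcp_rot: [[0.243, -0.97, -0.0], [-0.97, -0.243, -0.0], [0.0, 0.0, -1.0]]
force: [0.2, -1.0, 0.4]
finger_gap: 0.0003
```

Call:
jog_arm(
  targets="1 0 0 1 0;1 0 0 2 0;1 0 0 2 0",
)

```text
t: 31.35
eef_pos: [0.5122, 0.0105, 0.0889]
tcp_rot: [[0.243, -0.97, -0.0], [-0.97, -0.243, -0.0], [0.0, 0.0, -1.0]]
force: [-0.8, 0.0, 0.1]
finger_gap: -0.0003
```

Call:
jog_arm(
  targets="1 0 0 1 0;1 0 0 2 0;1 0 0 2 0",
)

```text
t: 31.72
eef_pos: [0.5124, 0.0105, 0.0882]
tcp_rot: [[0.243, -0.97, 0.001], [-0.97, -0.243, -0.0], [0.0, -0.001, -1.0]]
force: [-2.7, 0.7, 13.4]
finger_gap: 0.0
```

Call:
jog_arm(
  targets="1 0 0 1 0;1 0 0 2 0;1 0 0 2 0",
)

```text
t: 32.1
eef_pos: [0.5124, 0.0105, 0.0881]
tcp_rot: [[0.242, -0.97, 0.002], [-0.97, -0.242, -0.0], [0.001, -0.002, -1.0]]
force: [-6.1, 0.3, 32.4]
finger_gap: 0.0
```

Run:
```python
from h import *
go((512.4,10.6,100,-75.9))
b=snapshot("scene")
cv2.imwrite("pics/c17.png",cv2.resize(b[170:290,150:310],(800,600),interpolation=cv2.INTER_NEAREST))
```

```text
t 32.1 pos [512.4  10.5  88.1] yaw -75.97 tilt [ 0.0019 -0.0003] F [-6.1  0.3 32.4] gap 0.0
  -> [ -0.1  -0.  -11.9] turn -0.1
```

View pics/c17.png

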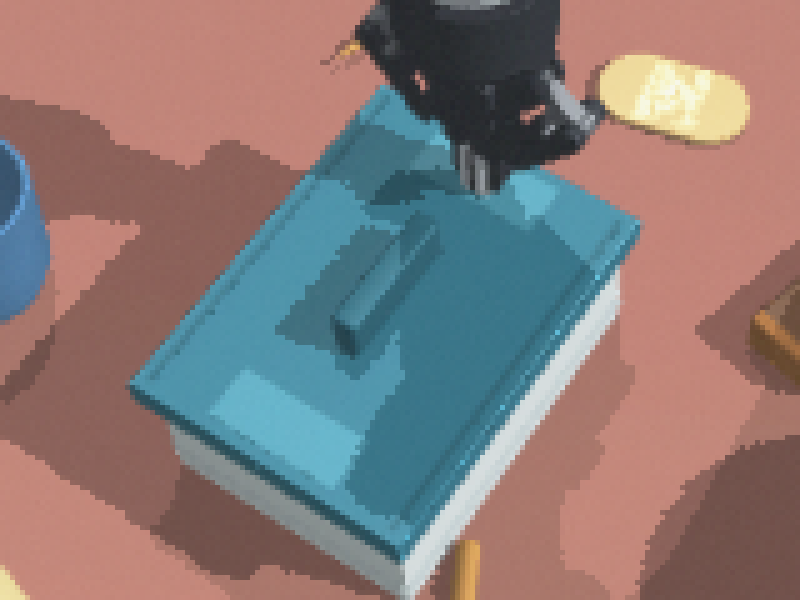

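End b also stopped hard at z 88.1 mm, and the lid looks level. I'll touch end a again to confirm it is still home.

Call:
jog_arm(
  targets="1 0 0 -15 0;1 0 0 -45 0;1 0 0 -70 0;1 0 -15 -76 0;1 0 -50 -76 0;1 0 -100 -76 0;1 0 -140 -76 0;1 0 -160 -65 0;1 0 -160 -40 0;1 0 -160 -20 0;1 0 -160 -10 0;1 0 -160 -10 0",
)

```text
t: 33.65
eef_pos: [0.6669, 0.0491, 0.0944]
tcp_rot: [[0.243, -0.97, -0.001], [-0.97, -0.243, -0.0], [-0.0, 0.001, -1.0]]
force: [-1.4, -0.1, -0.3]
finger_gap: 0.0001
```

Run:
```python
from h import *
go((667.6,49.4,90,-75.9))
```

```text
t 33.65 pos [666.9  49.1  94.4] yaw -75.97 tilt [-0.0015 -0.0003] F [-1.4 -0.1 -0.3] gap 0.1
  -> [-0.1 -0.8  4.4] turn -0.1
```

Call:
jog_arm(
  targets="1 0 0 2 0;1 0 0 4 0;1 0 0 5 0;1 0 0 5 0",
)

```text
t: 34.15
eef_pos: [0.6675, 0.0493, 0.0901]
tcp_rot: [[0.243, -0.97, 0.0], [-0.97, -0.243, -0.0], [0.0, -0.0, -1.0]]
force: [0.9, -0.4, -0.0]
finger_gap: -0.0002
```

Call:
jog_arm(
  targets="1 0 0 1 0;1 0 0 2 0;1 0 0 3 0;1 0 0 3 0",
)

```text
t: 34.65
eef_pos: [0.6676, 0.0493, 0.0883]
tcp_rot: [[0.242, -0.97, 0.0], [-0.97, -0.242, -0.0], [0.0, -0.0, -1.0]]
force: [-2.7, -0.1, 8.6]
finger_gap: -0.0002
```

Call:
jog_arm(
  targets="1 0 0 1 0;1 0 0 2 0;1 0 0 2 0",
)

```text
t: 35.02
eef_pos: [0.6676, 0.0493, 0.0882]
tcp_rot: [[0.242, -0.97, 0.001], [-0.97, -0.242, -0.0], [0.0, -0.001, -1.0]]
force: [-7.2, -1.0, 19.9]
finger_gap: 0.0003
```

Call:
jog_arm(
  targets="1 0 0 -15 0;1 0 0 -50 0;1 0 0 -100 0;1 0 10 -150 0;1 0 60 -170 0;1 60 110 -170 0;1 120 150 -170 0;1 180 170 -170 0;1 240 170 -170 0;1 300 170 -170 0;1 300 170 -170 0;1 300 170 -170 0",
)

```text
t: 36.52
eef_pos: [0.5751, -0.284, 0.2547]
tcp_rot: [[0.24, -0.971, -0.0], [-0.971, -0.24, -0.0], [-0.0, 0.0, -1.0]]
force: [-0.7, 1.1, -0.8]
finger_gap: -0.0
```

Run:
```python
from h import *
go()
b=snapshot("scene");a=snapshot("top")
cv2.imwrite("pics/s18.png",b);cv2.imwrite("pics/t18.png",a)
cv2.imwrite("pics/c18.png",cv2.resize(b,(800,600),interpolation=cv2.INTER_CUBIC))
cv2.imwrite("pics/c18z.png",cv2.resize(b[170:290,150:310],(800,600),interpolation=cv2.INTER_NEAREST))
cv2.imwrite("pics/c18t.png",cv2.resize(a,(800,600),interpolation=cv2.INTER_CUBIC))
```

```text
t 36.52 pos [ 575.1 -284.   254.7] yaw -76.1 tilt [-0.0001 -0.    ] F [-0.7  1.1 -0.8] gap -0.0
```

View pics/c18.png

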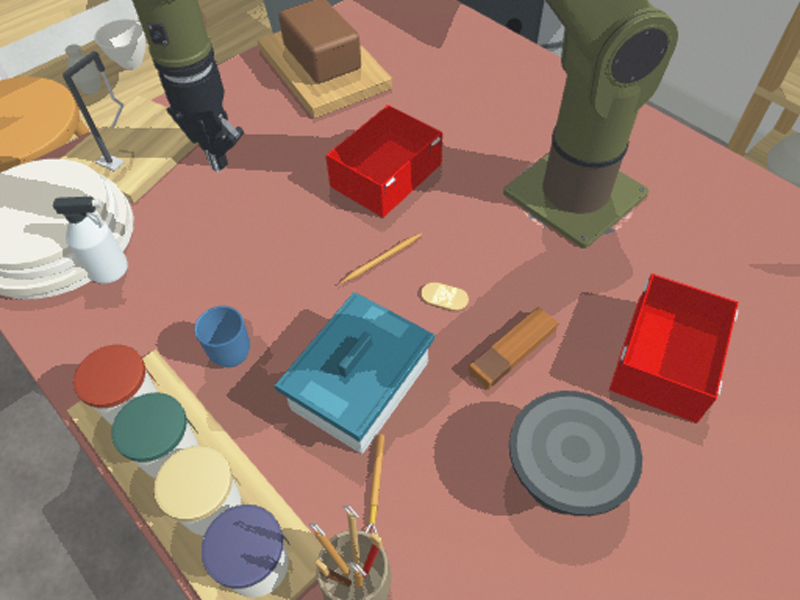

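View pics/c18z.png

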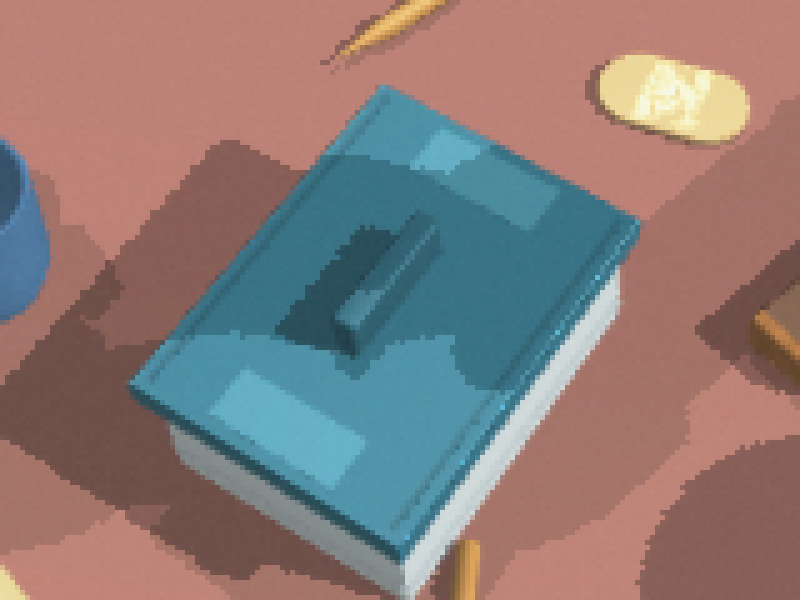

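View pics/c18t.png

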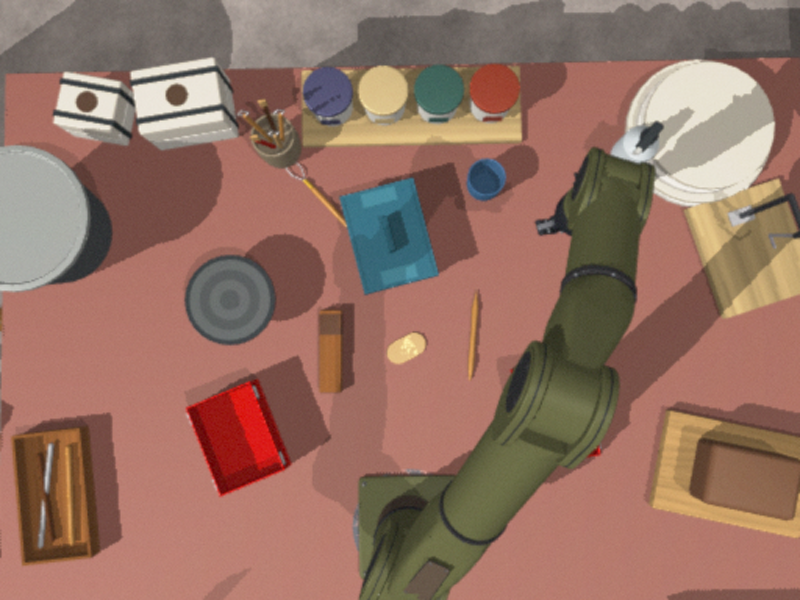

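Run:
```python
from h import *
q=np.array([(130,384),(404,548),(640,222),(384,87)])/5+[150,170]-.5
for z in(.089,.097):
    P=ray("scene",q,z)[:,:2]*1000; print(z,np.round(P,1).tolist(),"sides",[round(float(np.linalg.norm(P[i]-P[(i+1)%4])),1) for i in range(4)],"diag",np.linalg.norm(P[0]-P[2]),np.linalg.norm(P[1]-P[3]),P.mean(0))
im=cv2.imread("pics/t18.png"); m=cv2.inRange(cv2.cvtColor(im,cv2.COLOR_BGR2HSV),(86,110,40),(106,255,255))
c=big(m,(212,108,286,194)); print("top",rect(ray("top",c,.089)))
b0=cv2.imread("pics/scene0.png").astype(int);b1=cv2.imread("pics/s18.png").astype(int)
```

```text
0.089 [[705.9, -20.5], [667.9, 127.6], [474.5, 79.6], [510.7, -67.0]] sides [152.9, 199.3, 151.1, 200.7] diag 252.14833888946757 250.20257633748554 [589.75240775  29.94326177]
0.097 [[707.5, -16.1], [669.8, 130.6], [478.2, 83.1], [514.1, -62.2]] sides [151.5, 197.4, 149.7, 198.8] diag 249.8164266162655 247.88865881925864 [592.40088239  33.85984866]
top (array([591.6,  29.5]), array([200.2, 149.4]), 13.83)
```

```bash
python3 -c "
from cell import arm
print(arm.finish_job())"
```

```text
the job is handed in; nothing more can be done
None
```

The cup is standing upright on the slab inside the damp box, and the lid is on and pressed down at both ends. I handed the job in at about 36.6 s; it reports no verdict.

**What the last checks showed**
- **Lid height:** both ends stopped hard at the same tool height, z ≈ 88.2 mm, with 20 N on end a and 32 N on end b. That is about 9–10 mm below where I first touched end a, so it agrees with the lid being fully home.
- **Lid level and square:** with the lid assumed home at 89 mm, its corners in the scene picture make a level rectangle of about 152 x 200 mm. Its centre is within about 2 mm of the box's.
- **Rest of the scene:** the bystanders I could see look unmoved. The arm hid one red box and the vacant lid spot in the last top view, but both are clear in the scene view.
- **Cup:** I last saw it upright in the box just before the lid went on; it is hidden now.

**What failed or disagreed**
- **First lid grasp missed:** the fingers closed on nothing just above the grip bar. In the pictures the shut fingertips reach only a few mm ahead of the reported TCP, not the stated 25 mm. I went about 17 mm deeper and the second grasp held.
- **End b catches:** end b went down with almost no force showing at the end of each step. I did not see its snap in the force readings; I rely on the hard stop and the level check for that end.
- **Camera agreement:** the two views differ by 1–3 mm on positions.

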